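Pack the vase and stack the next tote

TASK

Lay the finished bamboo vase lengthwise on the floor of the open blue tote that stands on the table. Then take the empty tote off the sloping stand, turn it so that its orange end comes over the lower tote's plain blue end, and set it down on top so that it stands level on the ledges instead of nesting onto the vase. Set both down gently without dropping them, and leave everything else on the table where it is.

Things in the scene. Friction and masses are not known exactly. Their poses are not given: they have to be found in the camera images.
- lower_mid (a point): Open blue stack-nest tote standing loose on the table, 0.24 kg. Rim 200 (x) x 152 (y) mm, underside 172 x 124, height 80; walls 3 mm, leaning out 6 degrees; floor 3 mm thick. An upright rim band, 22 high and 8 mm thick, runs round the top; mouth inside it 184 x 136 mm. +x end: orange band and white card; -x end: plain blue. Point: its centre, 40 mm above the underside, z up.
- lower_plain_rim (a point): Lower tote, middle of the plain end's rim band (96 mm along -x, 11 mm below the rim top). Four hollow pillars stand in the long walls at x = +66 and -38 mm, 26 mm long in x; their faces are 85 mm apart at the floor, 100 mm at the top, and end in flat ledges 10 mm below the rim.
- lower_orange_rim (a point): Lower tote, middle of the orange end's rim band (96 mm along +x). A like tote put on top with its orange end over this one's plain end stands on the ledges, its underside 70 mm above this one's, with some 6 mm of play each way in the mouth; the same way round it would nest, sinking to 29 mm.
- upper_mid (a point): Empty tote to be stacked, identical to the lower one, loose, 0.17 to 0.25 kg. It starts on the stand pitched 30 degrees, open top leaning to the robot; the orange end is low, by the stand's lip; the plain end is high and farther, with free air on both sides of its rim. Point: its centre, 40 mm above the underside; x to the orange end, z from underside to open top.
- upper_orange_rim (a point): Middle of the upper tote's orange end's rim band (96 mm along +x from the centre, 11 mm below the rim's top). Axes as the tote.
- upper_plain_rim (a point): Middle of the upper tote's plain end's rim band (96 mm along -x from the centre, 11 mm below the rim's top). Axes as the tote.
- vase_mid (a point): Finished bamboo hanging vase with burnt twig pattern, lying on its flat back, 60 to 130 g, loose: an olive tube 54 mm in diameter and 80 mm long (x from -40 to +40), from whose bottom a light flat strip 28 mm wide, 5 mm thick runs on to x = +90 mm. This point is the middle of the tube on its axis, 27 mm above its lowest side; x along the tube towards the strip's free end, z up.
- stand: Fixed grey sheet-steel stand with a tray sloping 30 degrees (low side towards the robot, 200 x 149 mm, low side flanges, 15 mm lip at the low end) on a tube frame. Origin on the table under its middle; tray middle 66 mm up; x points level to its high side.
- blank_strip: Bystander: flat bamboo strip, 45 x 190 x 6 mm (long in y). Origin under its centre.
- plaque: Bystander: round pale-teal plaque with a bird, 140 mm wide, 9 mm thick, lying. Origin under its centre.
- sander: Bystander: cork sanding block, 100 x 55 x 34 mm. Origin under its centre.
Things that resemble listed ones, but are neither listed nor needed, are in the scene too. Leave any pink or turquoise look-alike of the part that bears vase_mid alone.

How it is judged:
On the way, in this order (a step that is already met when the one before it is completed fails the run):
1. the vase lies lengthwise on the floor of the lower tote, let go (x of vase_mid in the frame of lower_mid between -0.06 and 0.06 m and y of vase_mid in the frame of lower_mid between -0.03 and 0.03 m and z of vase_mid in the frame of lower_mid between -0.016 and -0.004 m and angle between the x axis of vase_mid and the x axis of lower_mid, either way round below 0.3 rad and contact force between the fingers and vase below 0.1 N), for 0.2 s.
2. the empty tote is off the stand, carried (contact force between upper_tote and stand below 0.05 N and contact force between the fingers and upper_tote above 0.5 N), for 0.2 s.
At the end, for the whole second after the job is handed in: Upper tote on the lower one's ledges: 70 mm above it (within 5), centred within 10 mm, level within 2 degrees, orange end over plain end; the vase lies lengthwise on the floor of the lower tote, which stands flat on the table; all let go and at rest (all of step 1 and z of upper_mid in the frame of lower_mid between 0.065 and 0.075 m and x of upper_mid in the frame of lower_mid between -0.01 and 0.01 m and y of upper_mid in the frame of lower_mid between -0.01 and 0.01 m and x of upper_orange_rim in the frame of lower_mid below -0.08 m and angle between the x axis of upper_mid and the x axis of lower_mid, either way round below 0.08 rad and angle between upper_mid's own z axis and vertical below 0.04 rad and angle between lower_mid's own z axis and vertical below 0.03 rad and height (world z) of lower_mid between 0.034 and 0.046 m and contact force between the fingers and upper_tote below 0.1 N and contact force between the fingers and lower_tote below 0.1 N and linear speed of each of upper_tote, lower_tote below 0.02 m/s); the robot touches nothing.
It fails at once if the upper tote is dropped (falls faster than 0.5 m/s out of the fingers) (contact force between the fingers and upper_tote below 0.1 N and linear speed of upper_tote above 0.5 m/s).
It fails at once if the vase is dropped (falls faster than 0.6 m/s out of the fingers) (contact force between the fingers and vase below 0.1 N and linear speed of vase above 0.6 m/s).
It fails at once if a tote is set on the vase (more than 3 N) (contact force between upper_tote and vase above 3 N).
It fails at once if another thing on the table is moved more than 30 mm (distance of any of cup_tall, cup_short, blank_strip, plaque, brush, varnish, sander from where it was at the start of the episode above 0.03 m).
It also fails if it takes over 62 s, if anything falls off the work surface, if the arm or the gripper's body presses on something with over 40 N, if the wrist force passes 120 N, or if a joint passes its speed limit or range.

ROBOT

A 6-joint arm with a two-finger parallel gripper is mounted at the origin on the work surface. World frame = base frame: x ahead of the robot, y to its left, z up, the work surface at z = 0. Lengths are in m, angles in rad, forces in N, time in s.
With the tool pointing down it reaches from about 0.35 to 0.975 m from the base axis. Payload 7.1 kg.
Tool frame: the origin (TCP) lies midway between the tips of the shut fingers; the grasp point (between the pads) lies 19 mm behind it; z points along the fingers, y is the direction in which the jaws open and shut (so a half turn about z gives the same grasp; the last joint's range is limited). The gripper opens to 88 mm and grips with 3 to 60 N. Pads are 20 mm wide; open, the fingers measure 115 mm over their backs; the gripper's body (75 mm by 178 mm) begins 61 mm behind the grasp point.
Start: joints at [-1.215, 0.423, 1.63, -0, 1.089, -0.019], TCP at [0.229, -0.582, 0.223] pointing down, gripper open.
Joint ranges: [-3, 3], [-0.9, 2.11], [0.09, 2.58], [-1.31, 4.45], [0.11, 2.69], [-2.54, 2.54]. Speed limits (rad/s): [2.39, 2.39, 3.01, 3.14, 3.14, 3.14].

INTERFACE

Orientations are given as a 3x3 rotation matrix whose columns are the frame's x, y, z axes.
In Python, from rig import env gives the robot as it stands.
- The arm moves only by the tool move_arm, never from a script. Its argument "deltas" is text: rows parted by semicolons, each of 5 numbers parted by spaces: the shift along the world's x, y, z in mm, then the turn about the world's z in degrees, then the opening, from -1 (shut) to 1 (fully open). A call has 1 to 8 rows; each row shifts and turns the pose as measured when the row begins; what a row does not reach is not made up. A row lasts 1/8 s, in which the tool goes at most 62.5 mm and 10.7 degrees, less where a joint would pass 70% of its speed; a pose out of reach is approached as far as the arm can. A call with a gripper value outside its range is refused whole. The fingers move at their own pace and stop on an object; the grip force is fixed at half the most. Time passes only in rows, so rows that do not move let the fingers close. It gives the time, the measured TCP pose, the force and the opening at its end, in the units of the state.
- env.get_state(): the state, without advancing time (a new reading comes with each control period).
- env.read_camera(name): name is "side" or "top"; returns a dict with "frame" (420x560x3 uint8, blue, green, red), "z_map" (420x560 float32, m along the optical axis (not along the pixel's ray), 0 where there is no reading), "camera_matrix" (3x3 intrinsics, pixels), "D" ([k1, k2, p1, p2, k3] as OpenCV has them; the pictures are not rectified), "R" (3x3) and "t" (3): a world point X has camera coordinates R X + t. Camera axes: x right, y down, z forward; pixel columns grow to the right and rows downward; lengths in m; the calibration is good to about 2 mm. A picture is of the moment at which its call begins.
- env.hand_in(): hands the job in, once; it reports no verdict.
The state is a dict: "time": time; "qpos": joint angles; "qvel": joint speeds; "tau": joint torques, N m; "eef_pos": TCP position; "tool_rot": TCP orientation; "wrist_force": force on the tool from outside, world axes, zero at the start; "torque": the same for the moment, N m; "gripper_width": opening from 0.0 (shut) to 1.0 (fully open).
Only numpy, scipy, OpenCV 4.12 (cv2) and the standard library are available. Lean on these libraries where they do the work, as an engineer would, in place of code of your own. Each camera call takes 0.05 s, during which the arm holds its last target.

## Working session

There is one attempt and no reset: what is moved stays moved. The work goes in short steps, Python scripts to look and compute and a tool call to move; the robot and the scene stay as the last step left them, time stands still between calls to the robot, and variables do not carry over. Pictures are saved under pics/ and viewed, and the job is handed in when it is done.

Besides the shell and the picture viewer there is one more tool, called after "Request:" as name(argument=value, ...), one argument or row to a line, values as JSON. move_arm: Moves the arm, as the interface text tells. Its arguments: {"type":"object","properties":{"deltas":{"type":"string"}},"required":["deltas"]}

```bash
mkdir -p pics; ls; cat > h.py <<'E'
import numpy as np, cv2
from rig import env
def grab(n):
    c=env.read_camera(n); np.savez('%s.npz'%n,**{k:np.array(v) for k,v in c.items()}); return c
def load(n): return dict(np.load('%s.npz'%n))
def rays(c,uv):
    p=cv2.undistortPoints(np.array(uv,float).reshape(-1,1,2),c['camera_matrix'],c['D']).reshape(-1,2)
    return np.c_[p,np.ones(len(p))]
def onplane(c,uv,z):
    d=rays(c,uv)@c['R']; o=-c['R'].T@c['t']
    return o+d*((z-o[2])/d[:,2])[:,None]
def depth(c,uv):
    uv=np.array(uv).reshape(-1,2); d=rays(c,uv); z=c['z_map'][uv[:,1].astype(int),uv[:,0].astype(int)]
    return (d*z[:,None]-c['t'])@c['R']
def proj(c,X):
    return cv2.projectPoints(np.array(X,float).reshape(-1,3),cv2.Rodrigues(c['R'])[0],c['t'],c['camera_matrix'],c['D'])[0].reshape(-1,2)
E
python3 - <<'E'
from h import *
s=env.get_state(); print(s['time'],s['eef_pos'],s['wrist_force'],s['gripper_width']); print(s['tool_rot'])
for n in('side','top'):
    c=grab(n); cv2.imwrite('pics/%s0.png'%n,c['frame']); print(n,-c['R'].T@c['t'],c['R'][2],(c['z_map']>0).mean())
E
```

```text
pics
0.0 [ 0.22863353 -0.5811057   0.22194208] [ 0.45646003 -0.93972276 -0.61289249] 0.995820720970737
[[ 9.30598482e-01  3.66041243e-01 -5.22306216e-04]
 [ 3.66041616e-01 -9.30597494e-01  1.35618718e-03]
 [ 1.03635833e-05 -1.45325154e-03 -9.99998944e-01]]
side [0.06506166 1.17831476 0.90628994] [ 0.27991204 -0.79082375 -0.54428581] 0.9955442176870748
top [0.20281547 0.03214004 1.74867425] [ 0.15955253  0.01892332 -0.98700805] 0.9960034013605442
```

View pics/side0.png

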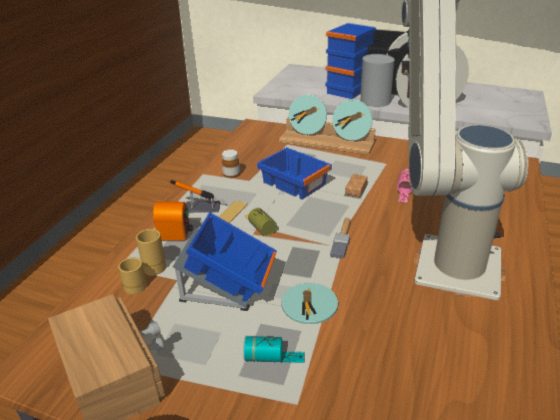

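View pics/top0.png

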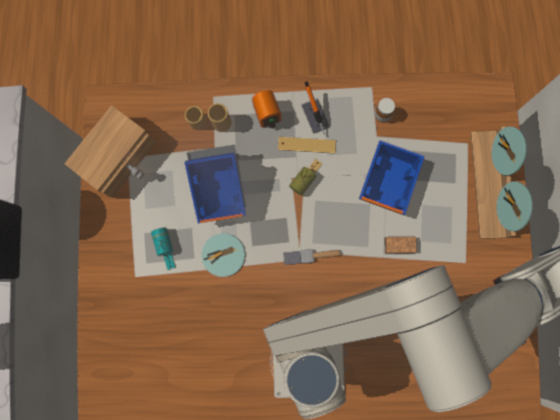

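Top view: up is +x and left is +y. Candidates for the vase in the top image are olive (305,178), turquoise (163,245) and the orange drum (266,108). In the side image there is also a pink one at (405,185). By the description it's the olive one. The lower tote is at (392,178) and the upper tote on the stand is at (216,187). I'll check close crops next.

```bash
python3 - <<'E'
from h import *
t=load('top');s=load('side')
a=cv2.resize(t['frame'][120:230,170:440],None,fx=2.9,fy=2.9,interpolation=cv2.INTER_CUBIC)
cv2.imwrite('pics/cropt.png',a)
b=cv2.resize(s['frame'][145:310,160:360],None,fx=3.6,fy=3.6,interpolation=cv2.INTER_CUBIC)
cv2.imwrite('pics/crops.png',b)
E
```

```text
(no output)
```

View pics/cropt.png

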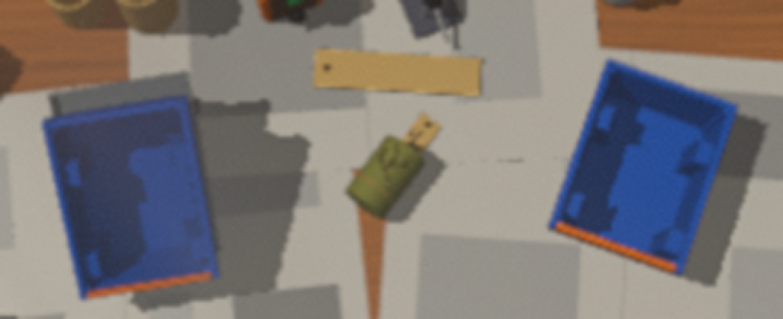

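View pics/crops.png

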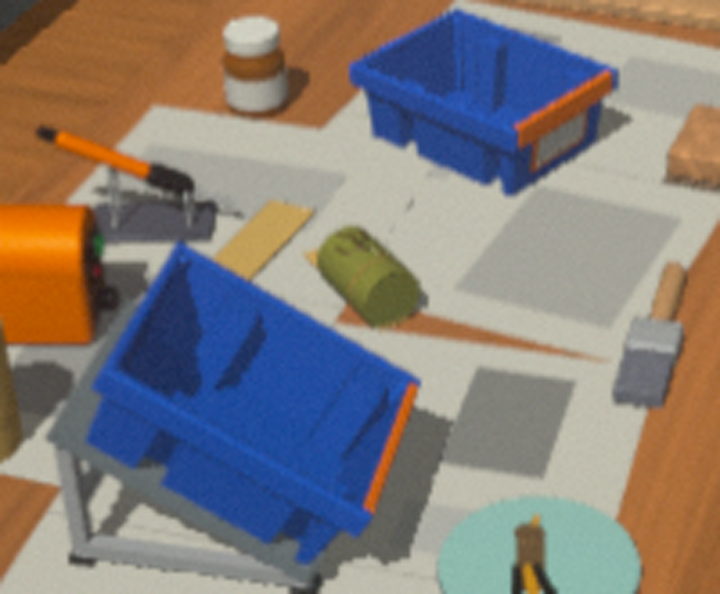

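```bash
cat > meas.py <<'E'
from h import *
def cloud(c,mask):
    v,u=np.nonzero(mask&(c['z_map']>0)); uv=np.c_[u,v]; return uv,depth(c,uv)
def hsv(c): return cv2.cvtColor(c['frame'],cv2.COLOR_BGR2HSV).astype(int)
def lower(c,cen=None):
    H=hsv(c); blue=(H[...,0]>100)&(H[...,0]<130)&(H[...,1]>130); 
    orange=(H[...,0]<14)&(H[...,1]>150)&(H[...,2]>120)
    uv,P=cloud(c,blue|orange)
    return uv,P
E
python3 - <<'E'
from meas import *
t=load('top')
H=hsv(t)
for y,x in((178,305),(190,216),(178,392),(201,375),(214,230)): print(H[y,x])
uv,P=lower(t)
for nm,box in(('low',(355,430,135,220)),('up',(180,250,145,230))):
    m=(uv[:,0]>box[0])&(uv[:,0]<box[1])&(uv[:,1]>box[2])&(uv[:,1]<box[3]); Q=P[m]; print(nm,len(Q),np.percentile(Q,[0,2,50,98,100],axis=0))
    if nm=='low':
        R=Q[(Q[:,2]>0.068)&(Q[:,2]<.092)]; r=cv2.minAreaRect(R[:,:2].astype(np.float32)*1000); print(r,len(R),cv2.boxPoints(r))
# vase
ol=(H[...,0]>22)&(H[...,0]<45)&(H[...,1]>90)
ol[:, :285]=0;ol[:,325:]=0;ol[:155]=0;ol[200:]=0
uv,P=cloud(t,ol); print(len(P),np.percentile(P,[0,2,50,98,100],axis=0))
tube=P[P[:,2]>.02]; r=cv2.minAreaRect(tube[:,:2].astype(np.float32)*1000); print('tube',r,tube[:,2].max())
r=cv2.minAreaRect(P[:,:2].astype(np.float32)*1000); print('all',r)
# ridge
ax=P[P[:,2]>.047]; m=ax[:,:2].mean(0); u,s,v=np.linalg.svd(ax[:,:2]-m); print('ridge',m,v[0],s,np.degrees(np.arctan2(v[0,1],v[0,0])))
E
```

```text
[ 29 118 106]
[114  96  93]
[110 185 152]
[  6 135 149]
[116 107 117]
low 2811 [[ 0.44989983 -0.43025139 -0.01230757]
 [ 0.47080732 -0.37430539 -0.00382508]
 [ 0.57901002 -0.29485182  0.00957572]
 [ 0.67922072 -0.19531402  0.08439809]
 [ 0.7240533  -0.17629633  0.09174306]]
((565.3645629882812, -280.1180419921875), (149.86936950683594, 200.1317901611328), 67.98823547363281) 684 [[ 444.50748 -312.08612]
 [ 630.0511  -387.0949 ]
 [ 686.2217  -248.14996]
 [ 500.67804 -173.14117]]
up 998 [[0.44212575 0.18987741 0.01549825]
 [0.44841091 0.19919644 0.02497215]
 [0.54161871 0.25127993 0.06634783]
 [0.61780835 0.34346337 0.17843463]
 [0.62645611 0.34901628 0.18519662]]
354 [[ 0.52819929 -0.03954206 -0.00362077]
 [ 0.53499229 -0.03407761  0.03303403]
 [ 0.57027363  0.00111685  0.05073066]
 [ 0.60802648  0.03380949  0.05999324]
 [ 0.6189848   0.04032481  0.06857556]]
tube ((571.5565185546875, 0.6554069519042969), (45.85299301147461, 81.10507202148438), 51.28369140625) 0.06857556107513084
all ((575.4437866210938, -2.4606704711914062), (45.85299301147461, 91.06917572021484), 51.28369140625)
ridge [0.57197461 0.00181234] [-0.75737031  0.65298561] [0.36552412 0.16694378] 139.2329156098511
```

```bash
python3 - <<'E'
from meas import *
def mask(c):
    H=hsv(c); return ((H[...,0]>100)&(H[...,0]<130)&(H[...,1]>70))|((H[...,0]<14)&(H[...,1]>110)&(H[...,2]>110))
yaw=np.radians(-170)
for n in('top','side'):
    c=load(n); uv,P=cloud(c,mask(c))
    m=(abs(P[:,0]-.535)<.15)&(abs(P[:,1]-.265)<.14)&(P[:,2]>.03)&(P[:,2]<.22); uv,P=uv[m],P[m]
    y=yaw
    for k in range(4):
        ex=np.array([np.cos(y)*np.cos(np.pi/6),np.sin(y)*np.cos(np.pi/6),-.5]); ey=np.array([-np.sin(y),np.cos(y),0]); ez=np.cross(ex,ey)
        h=P@ez; hp=np.percentile(h,99); top=np.median(h[h>hp-.008]); 
        R=P[(abs(h-top)<.007)]; q=np.c_[R@ex,R@ey]*1000
        lo,hi=np.percentile(q,[.5,99.5],axis=0)
        r=cv2.minAreaRect(q.astype(np.float32)); a=r[2]; a=(a+45)%90-45; y+=np.radians(a)
    cen=(ex*r[0][0]+ey*r[0][1])/1000+ez*(top)
    print(n,len(P),len(R),'size',r[1],hi-lo,'yaw',np.degrees(y),'rimtopcentre',cen,'mid',cen-.04*ez,'ez',ez)
    mm=(lo+hi)/2000; cc=ex*mm[0]+ey*mm[1]+ez*top; print(' pct centre',cc)
    # free plane fit
    g=R.mean(0);u,s,v=np.linalg.svd(R-g,full_matrices=False);print(' plane n',v[2],np.degrees(np.arccos(abs(v[2,2]))))
E
```

```text
top 2859 550 size (152.040283203125, 203.65980529785156) [201.87746884 151.23847301] yaw -172.5485382080078 rimtopcentre [0.53229704 0.2668734  0.13185748] mid [0.55212789 0.26946899 0.09721647] ez [-0.49577146 -0.0648896   0.8660254 ]
 pct centre [0.53278068 0.26701186 0.13214473]
 plane n [-0.49669381 -0.06178324  0.86572403] 30.034517430293935
side 4748 1011 size (156.97499084472656, 200.84471130371094) [199.90422957 155.13829454] yaw -172.76004791259766 rimtopcentre [0.53298659 0.27028623 0.12992173] mid [0.55282688 0.2728087  0.09528071] ez [-0.49600727 -0.06306177  0.8660254 ]
 pct centre [0.53292379 0.26995089 0.12986134]
 plane n [-0.49395407 -0.0713531   0.86655531] 29.939221235329878
```

```bash
python3 - <<'E'
from meas import *
# side: vase & lower
pts=[]
for n in('top','side'):
    c=load(n);H=hsv(c); ol=(H[...,0]>20)&(H[...,0]<45)&(H[...,1]>80)
    uv,P=cloud(c,ol); m=(abs(P[:,0]-.575)<.09)&(abs(P[:,1])<.09)&(P[:,2]>.015)&(P[:,2]<.07); P=P[m]
    P=P[np.linalg.norm(P[:,:2]-[.572,.002],axis=1)<.05]
    print(n,len(P),P.mean(0)); pts.append(P)
from scipy.optimize import least_squares
for Q in pts+[np.vstack(pts)]:
    def f(x):
        a=np.array([np.cos(x[2]),np.sin(x[2])]); nrm=np.array([-a[1],a[0]])
        d=(Q[:,:2]-x[:2])@nrm; return np.hypot(d,Q[:,2]-x[3])-.027
    def g(x): return np.r_[f(x),1e-3*((Q[:,:2]-x[:2]).mean(0))]
    r=least_squares(g,[.572,.002,np.radians(-40),.027],loss='soft_l1',f_scale=.003); x=r.x
    a=np.array([np.cos(x[2]),np.sin(x[2])]); s=(Q[:,:2]-x[:2])@a; lo,hi=np.percentile(s,[1,99]); 
    print('axis',np.degrees(x[2]),'z',x[3],'len',hi-lo,'mid',x[:2]+a*(lo+hi)/2)
# lower tote from side, rim
c=load('side');H=hsv(c); b=((H[...,0]>100)&(H[...,0]<130)&(H[...,1]>70))|((H[...,0]<14)&(H[...,1]>150))
uv,P=cloud(c,b); m=(abs(P[:,0]-.565)<.14)&(abs(P[:,1]+.28)<.14)&(P[:,2]>.07)&(P[:,2]<.09);R=P[m]
print(cv2.minAreaRect(R[:,:2].astype(np.float32)*1000),np.median(R[:,2]))
print(depth(load('top'),[[375,201],[217,113],[195,115],[266,108],[307,145],[310,110],[400,245],[320,254],[314,166],[387,105]]))
E
```

```text
top 371 [0.5694426  0.00098466 0.049731  ]
side 443 [0.56779141 0.01617961 0.04103327]
axis -40.21570678997203 z 0.02746128773833677 len 0.07826516484238315 mid [0.57257264 0.00290752]
axis -38.8093318490623 z 0.02572985678525748 len 0.08262562640470669 mid [0.57059117 0.00319037]
axis -39.31813502253515 z 0.026586683043098906 len 0.08109001948308364 mid [0.57088059 0.00307868]
((565.934814453125, -276.5369873046875), (162.5147247314453, 208.30751037597656), 67.75306701660156) 0.07695497466599976
[[ 0.48948385 -0.2219118   0.0840292 ]
 [ 0.81009169  0.27485043  0.03335459]
 [ 0.81224998  0.35161874  0.01645623]
 [ 0.79305542  0.108365    0.111052  ]
 [ 0.69676651 -0.01953276  0.0082663 ]
 [ 0.81689207 -0.03381236  0.01121609]
 [ 0.35453109 -0.30125709  0.03612591]
 [ 0.33583639 -0.04837637  0.01606231]
 [ 0.62612651 -0.04014887  0.0029557 ]
 [ 0.80094753 -0.27911125  0.08494851]]
```

The vase check agrees across both views: mid (0.571, 0.003), axis z 0.027, length 80 mm, strip pointing at -39°. The lower tote centre is (0.565, -0.280), with its orange end pointing at 158° and a 150x200 rim. The upper tote has yaw -172.6° and pitch 30°. I'll move to the vase now.

Request:
move_arm(
  deltas="21 36 0 7.5 1;21 36 0 7.5 1;21 36 0 7.5 1;21 36 0 7.5 1;21 36 0 7.5 1;21 36 0 7.5 1;21 36 0 7.5 1;21 36 0 7.5 1",
)

```text
time: 1.1
eef_pos: [0.3981, -0.2851, 0.2193]
tool_rot: [[0.12, 0.993, -0.004], [0.993, -0.12, 0.002], [0.001, -0.005, -1.0]]
wrist_force: [0.4, 0.2, -0.6]
gripper_width: 0.998
```

Request:
move_arm(
  deltas="21 36 0 7.5 1;21 36 0 7.5 1;21 36 0 7.5 1;21 36 0 7.5 1;21 36 0 7.5 1;21 36 0 7.5 1;21 36 0 7.5 1;0 0 0 0 1",
)

```text
time: 2.1
eef_pos: [0.5486, -0.0215, 0.2177]
tool_rot: [[-0.739, 0.674, -0.007], [0.674, 0.739, -0.003], [0.003, -0.007, -1.0]]
wrist_force: [-0.1, 0.2, -0.7]
gripper_width: 1.0
```

Request:
move_arm(
  deltas="12 12 -40 3 1;10 12 -40 0 1;0 0 -40 0 1;0 0 -20 0 1;0 0 0 0 1",
)

```text
time: 2.72
eef_pos: [0.5687, -0.0002, 0.0736]
tool_rot: [[-0.769, 0.639, -0.008], [0.639, 0.769, -0.004], [0.003, -0.008, -1.0]]
wrist_force: [0.5, -0.1, 0.7]
gripper_width: 1.0
```

Request:
move_arm(
  deltas="2 3 -20 0 1;0 0 -20 0 1;0 0 -15 0 1;0 0 -7 0 1;0 0 0 0 1",
)

```text
time: 3.35
eef_pos: [0.5724, 0.0018, 0.0106]
tool_rot: [[-0.767, 0.641, -0.004], [0.641, 0.767, -0.005], [-0.0, -0.006, -1.0]]
wrist_force: [-0.6, 0.1, 0.6]
gripper_width: 1.001
```

```bash
python3 - <<'E'
from h import *
c=grab('side'); b=cv2.resize(c['frame'][130:300,180:400],None,fx=3.4,fy=3.4,interpolation=cv2.INTER_CUBIC)
cv2.imwrite('pics/s1.png',b); print(env.get_state()['eef_pos'],env.get_state()['wrist_force'])
E
```

```text
[0.57258922 0.00177962 0.01094367] [ 1.72332617 -0.99954108 -0.45769569]
```

View pics/s1.png

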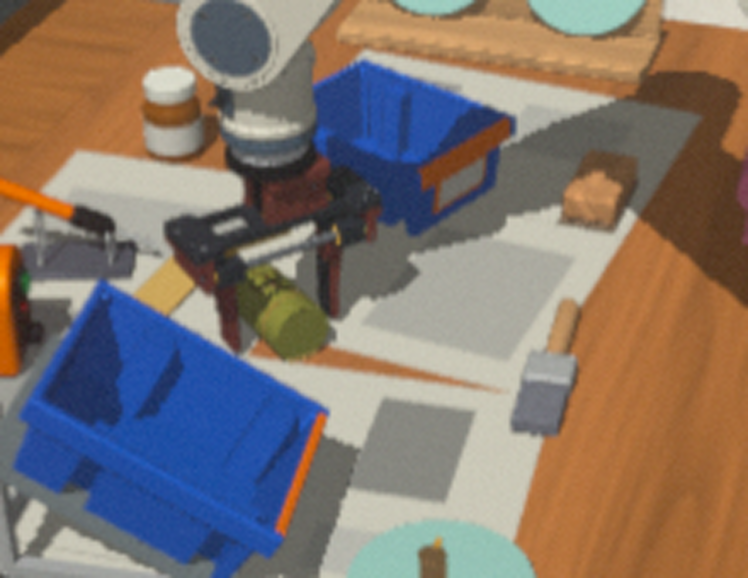

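The fingers straddle the olive tube at about (280,310) in the crop, so I'll close.

Request:
move_arm(
  deltas="0 0 0 0 -1;0 0 0 0 -1;0 0 0 0 -1;0 0 0 0 -1;0 0 0 0 -1;0 0 0 0 -1",
)

```text
time: 4.15
eef_pos: [0.5736, 0.0018, 0.0125]
tool_rot: [[-0.767, 0.641, -0.0], [0.641, 0.767, -0.005], [-0.003, -0.004, -1.0]]
wrist_force: [0.4, 0.3, -0.8]
gripper_width: 0.618
```

Request:
move_arm(
  deltas="0 0 20 0 -1;0 0 40 0 -1;0 0 40 0 -1;0 0 40 0 -1;0 0 40 0 -1;0 0 0 0 -1",
)

```text
time: 4.9
eef_pos: [0.5727, 0.0019, 0.2039]
tool_rot: [[-0.767, 0.641, 0.002], [0.641, 0.767, -0.005], [-0.005, -0.002, -1.0]]
wrist_force: [0.8, 0.1, -1.2]
gripper_width: 0.616
```

Request:
move_arm(
  deltas="-2 -40 0 3 -1;-3 -40 0 3 -1;-3 -40 0 3 -1;-3 -40 0 3 -1;-3 -40 0 3 -1;-3 -40 0 3 -1;-3 -30 0 0 -1;0 0 0 0 -1",
)

```text
time: 5.9
eef_pos: [0.5454, -0.2736, 0.1996]
tool_rot: [[-0.933, 0.361, -0.005], [0.361, 0.933, 0.0], [0.005, -0.002, -1.0]]
wrist_force: [0.6, 1.0, -2.1]
gripper_width: 0.619
```

```bash
python3 - <<'E'
from meas import *
s=env.get_state();print(s['eef_pos'],np.degrees(np.arctan2(s['tool_rot'][1][1],s['tool_rot'][0][1])))
c=grab('side');b=cv2.resize(c['frame'][80:250,200:420],None,fx=3.4,fy=3.4,interpolation=cv2.INTER_CUBIC)
cv2.imwrite('pics/s2.png',b)
E
```

```text
[ 0.54544648 -0.27361319  0.19956475] 68.83064628544896
```

View pics/s2.png

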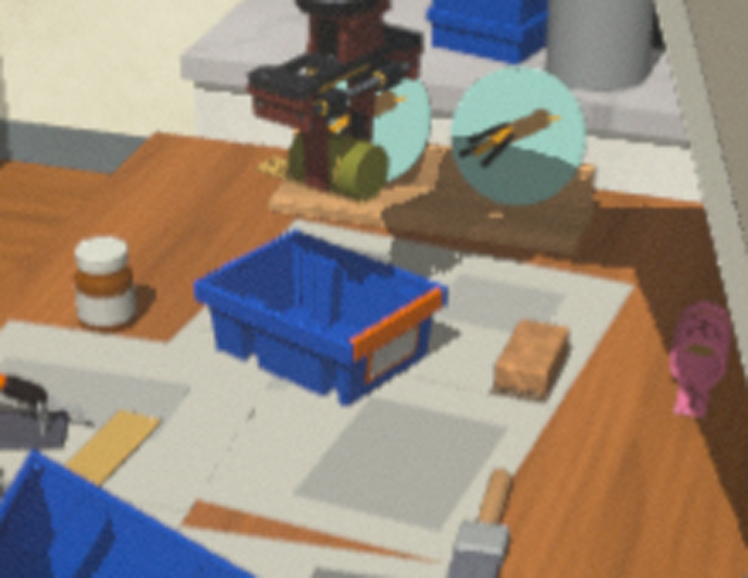

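The vase is held at crop (335,165), with its strip towards the plain end. Next I'll correct the position and go down.

Request:
move_arm(
  deltas="7 -1 -30 -1 -1;0 0 -40 0 -1;0 0 -30 0 -1;0 0 0 0 -1",
)

```text
time: 6.45
eef_pos: [0.552, -0.268, 0.0966]
tool_rot: [[-0.927, 0.375, -0.007], [0.375, 0.927, 0.003], [0.008, -0.0, -1.0]]
wrist_force: [-0.3, -0.2, -0.5]
gripper_width: 0.617
```

Request:
move_arm(
  deltas="0 -6 -10 0 -1;0 0 -20 0 -1;0 0 -20 0 -1;0 0 -15 0 -1;0 0 0 0 -1",
)

```text
time: 7.08
eef_pos: [0.5533, -0.2738, 0.0296]
tool_rot: [[-0.928, 0.374, -0.004], [0.374, 0.928, 0.002], [0.005, -0.0, -1.0]]
wrist_force: [-0.2, -0.2, -1.3]
gripper_width: 0.614
```

Request:
move_arm(
  deltas="0 0 -8 0 -1;0 0 -4 0 -1;0 0 -2 0 -1;0 0 0 0 -1",
)

```text
time: 7.58
eef_pos: [0.5542, -0.2743, 0.0158]
tool_rot: [[-0.928, 0.374, -0.003], [0.374, 0.928, 0.001], [0.003, -0.0, -1.0]]
wrist_force: [0.5, -0.4, -1.0]
gripper_width: 0.616
```

Request:
move_arm(
  deltas="0 0 0 0 0.55;0 0 0 0 0.55;0 0 0 0 0.55;0 0 0 0 0.55",
)

```text
time: 8.07
eef_pos: [0.555, -0.2747, 0.0168]
tool_rot: [[-0.928, 0.374, -0.001], [0.374, 0.928, -0.0], [0.001, -0.001, -1.0]]
wrist_force: [0.5, 0.3, -0.4]
gripper_width: 0.779
```

Request:
move_arm(
  deltas="0 0 20 0 0.55;0 0 40 0 0.55;0 0 50 0 0.55;0 0 60 0 0.5;0 0 50 0 0.3;0 0 0 0 0",
)

```text
time: 8.82
eef_pos: [0.5543, -0.2743, 0.2506]
tool_rot: [[-0.928, 0.374, 0.003], [0.374, 0.928, -0.002], [-0.004, -0.001, -1.0]]
wrist_force: [-0.4, -0.0, 0.4]
gripper_width: 0.574
```

Request:
move_arm(
  deltas="0 55 0 4 0;0 55 0 4 0;0 55 0 4 0;0 55 0 4 0;0 55 0 4 0;0 55 0 4 0;0 55 0 4 -0.1;0 0 0 0 -0.1",
)

```text
time: 9.82
eef_pos: [0.5486, 0.1213, 0.2511]
tool_rot: [[-0.993, -0.119, 0.003], [-0.119, 0.993, -0.001], [-0.003, -0.001, -1.0]]
wrist_force: [0.8, -1.1, 0.3]
gripper_width: 0.45
```

```bash
python3 - <<'E'
from meas import *
s=env.get_state();print(s['eef_pos'],np.degrees(np.arctan2(s['tool_rot'][1][1],s['tool_rot'][0][1])),s['wrist_force'],s['qpos'])
for n,sl in(('side',(slice(100,290),slice(150,400))),('top',(slice(80,260),slice(150,450)))):
    c=grab(n);cv2.imwrite('pics/%s3.png'%n,cv2.resize(c['frame'][sl],None,fx=2.6,fy=2.6,interpolation=cv2.INTER_CUBIC))
    H=hsv(c); b=((H[...,0]>100)&(H[...,0]<130)&(H[...,1]>70))|((H[...,0]<14)&(H[...,1]>120))
    uv,P=cloud(c,b); m=(abs(P[:,0]-.565)<.14)&(abs(P[:,1]+.28)<.14)&(P[:,2]>.068)&(P[:,2]<.092);R=P[m]
    r=cv2.minAreaRect(R[:,:2].astype(np.float32)*1000); print(n,r)
    ol=(H[...,0]>20)&(H[...,0]<45)&(H[...,1]>80); uv,P=cloud(c,ol); m=(abs(P[:,0]-.565)<.09)&(abs(P[:,1]+.28)<.09)&(P[:,2]>.03)&(P[:,2]<.075);P=P[m]
    print(len(P),P.mean(0),P[:,2].max(),cv2.minAreaRect(P[:,:2].astype(np.float32)*1000))
E
```

```text
[0.54856285 0.1212963  0.25108604] 96.81597042597386 [ 0.76311698 -1.05220918  0.31313595] [ 1.97161871e-01  2.96906438e-01  1.74750041e+00 -1.48961797e-03
  1.09468229e+00 -1.49191597e+00]
side ((566.3897094726562, -277.421142578125), (163.33456420898438, 204.69631958007812), 67.72286224365234)
124 [ 0.55443696 -0.26404444  0.05368428] 0.05972816225303175 ((557.4676513671875, -264.8997802734375), (41.08619689941406, 86.11846160888672), 80.30895233154297)
top ((565.9830322265625, -279.74432373046875), (152.20132446289062, 201.7718505859375), 67.69242858886719)
368 [ 0.55318797 -0.27136827  0.05301575] 0.06863527659382895 ((555.77392578125, -272.68408203125), (47.443477630615234, 83.61327362060547), 69.30948638916016)
```

View pics/side3.png

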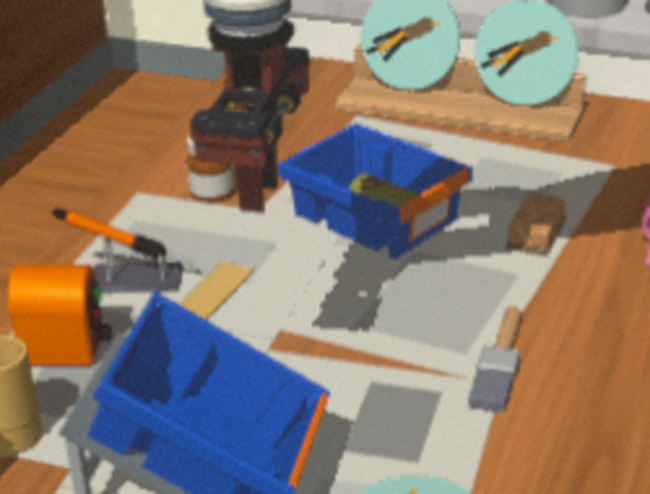

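View pics/top3.png

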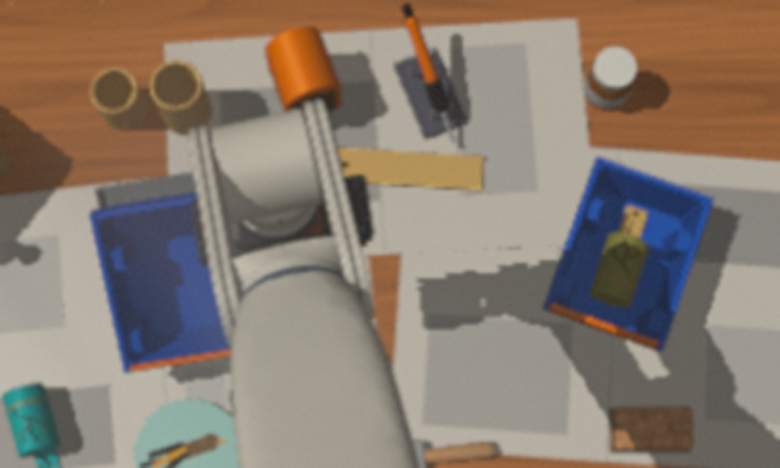

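The vase lies lengthwise in the lower tote, strip towards the plain end (top crop (620,260)), and the tote hasn't moved. Next is the upper tote's near long rim.

Request:
move_arm(
  deltas="1 40 -10 0.5 -0.1;1 37 -10 0 -0.1;0 0 -20 0 -0.1;0 0 0 0 -0.1",
)

```text
time: 10.42
eef_pos: [0.5514, 0.1903, 0.21]
tool_rot: [[-0.994, -0.113, 0.002], [-0.113, 0.994, -0.004], [-0.001, -0.004, -1.0]]
wrist_force: [-0.8, -0.4, 0.9]
gripper_width: 0.451
```

Request:
move_arm(
  deltas="-1 8 -20 0.8 -0.1;0 0 -30 0 -0.1;0 0 -20 0 -0.1;0 0 0 0 -0.1",
)

```text
time: 10.92
eef_pos: [0.5533, 0.1929, 0.142]
tool_rot: [[-0.993, -0.119, 0.006], [-0.119, 0.993, -0.003], [-0.005, -0.004, -1.0]]
wrist_force: [-0.6, -0.2, 0.2]
gripper_width: 0.449
```

```bash
python3 - <<'E'
from meas import *
s=env.get_state();print(s['eef_pos'],np.degrees(np.arctan2(s['tool_rot'][1][1],s['tool_rot'][0][1])),s['wrist_force'])
c=grab('side');cv2.imwrite('pics/side4.png',cv2.resize(c['frame'][170:310,150:310],None,fx=4,fy=4,interpolation=cv2.INTER_CUBIC))
E
```

```text
[0.55329229 0.19288185 0.14196969] 96.81895122832714 [-0.63880666 -0.18915236  0.15994251]
```

View pics/side4.png

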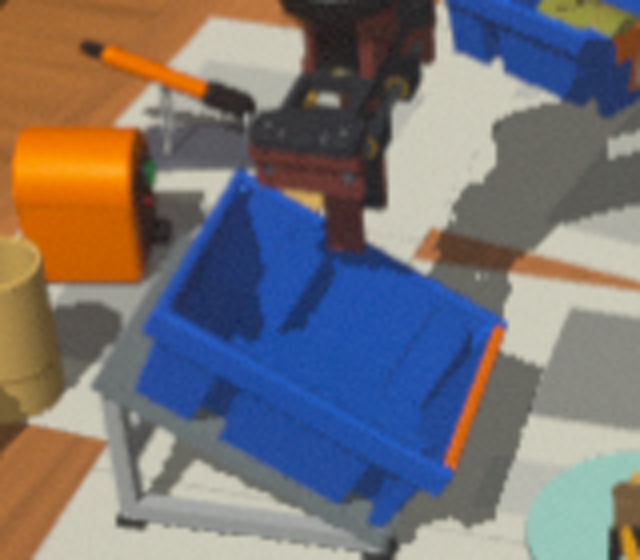

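The inner finger hangs inside the near rim at crop (345,240), clear of the pillar at (310,290).

Request:
move_arm(
  deltas="-2 5 -14 0.3 -0.1;0 0 -8 0 -0.1;0 0 -3 0 -0.1;0 0 0 0 -0.1",
)

```text
time: 11.48
eef_pos: [0.5535, 0.1981, 0.1189]
tool_rot: [[-0.992, -0.123, 0.011], [-0.123, 0.992, -0.001], [-0.011, -0.003, -1.0]]
wrist_force: [0.5, 0.8, 0.4]
gripper_width: 0.451
```

Request:
move_arm(
  deltas="0 0 0 0 -1;0 0 0 0 -1;0 0 0 0 -1;0 0 0 0 -1;0 0 0 0 -1;0 0 0 0 -1",
)

```text
time: 12.22
eef_pos: [0.5536, 0.1983, 0.1197]
tool_rot: [[-0.992, -0.124, 0.012], [-0.124, 0.992, -0.001], [-0.011, -0.003, -1.0]]
wrist_force: [-1.1, 0.2, 1.2]
gripper_width: 0.117
```

```bash
python3 - <<'E'
from meas import *
s=env.get_state();print(s['eef_pos'],s['gripper_width']*88,s['wrist_force'],s['torque'])
c=grab('side');cv2.imwrite('pics/side5.png',cv2.resize(c['frame'][170:310,150:310],None,fx=4,fy=4,interpolation=cv2.INTER_CUBIC))
E
```

```text
[0.55361448 0.19834286 0.11966489] 10.265711750365512 [-1.09821157  0.17266153  1.24277888] [ 0.2233424  -0.04300999  0.28743594]
```

View pics/side5.png

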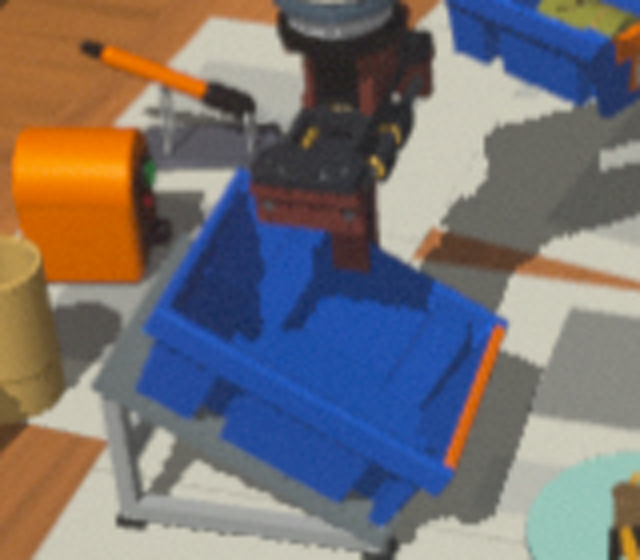

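Request:
move_arm(
  deltas="0 0 3 0 -1;0 0 6 0 -1;0 0 10 0 -1;0 0 15 0 -1;0 0 15 0 -1;0 0 0 0 -1",
)

```text
time: 13.02
eef_pos: [0.5539, 0.1983, 0.1727]
tool_rot: [[-0.992, -0.123, 0.013], [-0.123, 0.992, -0.001], [-0.012, -0.003, -1.0]]
wrist_force: [-0.1, -0.7, -2.4]
gripper_width: 0.106
```

```bash
python3 - <<'E'
from meas import *
s=env.get_state();print(s['eef_pos'],s['gripper_width']*88,s['wrist_force'],s['torque'])
c=grab('side');cv2.imwrite('pics/side6.png',cv2.resize(c['frame'][150:310,150:330],None,fx=3.6,fy=3.6,interpolation=cv2.INTER_CUBIC))
E
```

```text
[0.55391046 0.19827098 0.1726693 ] 9.286817967611622 [-0.08819729 -0.69686385 -2.43884874] [-0.07726752 -0.11529504 -0.03741185]
```

View pics/side6.png

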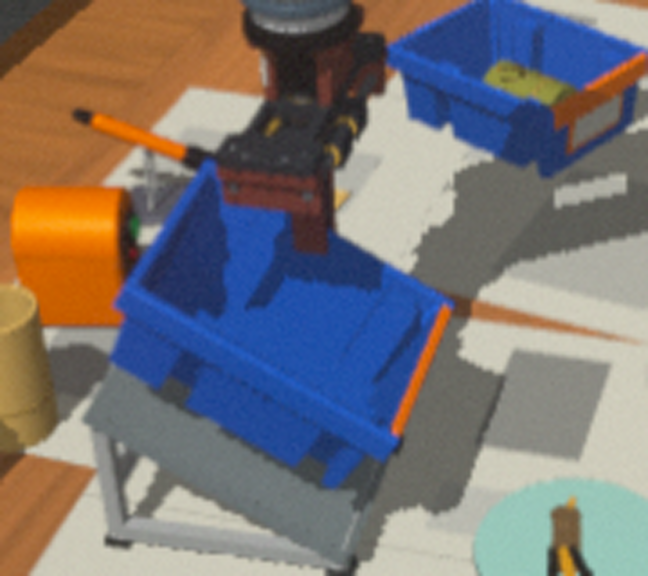

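Lifted cleanly at 2.4 N, with the 30° pitch kept. I'll carry it to the free table area, where the vase lay, to press it level in the grip.

Request:
move_arm(
  deltas="0 0 40 0 -1;0 0 40 0 -1;0 -30 0 0 -1;-2 -45 0 0 -1;-3 -45 0 0 -1;-3 -45 0 0 -1;-2 -45 0 0 -1;0 0 0 0 -1",
)

```text
time: 14.08
eef_pos: [0.5402, -0.0177, 0.2512]
tool_rot: [[-0.992, -0.126, 0.007], [-0.126, 0.992, -0.003], [-0.007, -0.004, -1.0]]
wrist_force: [-0.2, -0.2, -1.4]
gripper_width: 0.11
```

Request:
move_arm(
  deltas="2 -30 -10 0 -1;2 -13 -40 0 -1;0 0 -40 0 -1;0 0 -30 0 -1;0 0 -10 0 -1;0 0 0 0 -1",
)

```text
time: 14.82
eef_pos: [0.5451, -0.0583, 0.1177]
tool_rot: [[-0.992, -0.127, 0.009], [-0.127, 0.992, -0.001], [-0.009, -0.002, -1.0]]
wrist_force: [0.8, -0.3, -2.2]
gripper_width: 0.112
```

```bash
python3 - <<'E'
from meas import *
s=env.get_state();print(s['eef_pos'],s['gripper_width']*88,s['wrist_force'],s['torque'])
c=grab('side');cv2.imwrite('pics/side7.png',cv2.resize(c['frame'][110:310,180:380],None,fx=3,fy=3,interpolation=cv2.INTER_CUBIC))
E
```

```text
[ 0.54507855 -0.0582982   0.11769096] 9.898393448112506 [ 0.77841395 -0.27539101 -2.24679685] [-0.04844293 -0.11136041  0.01816289]
```

View pics/side7.png

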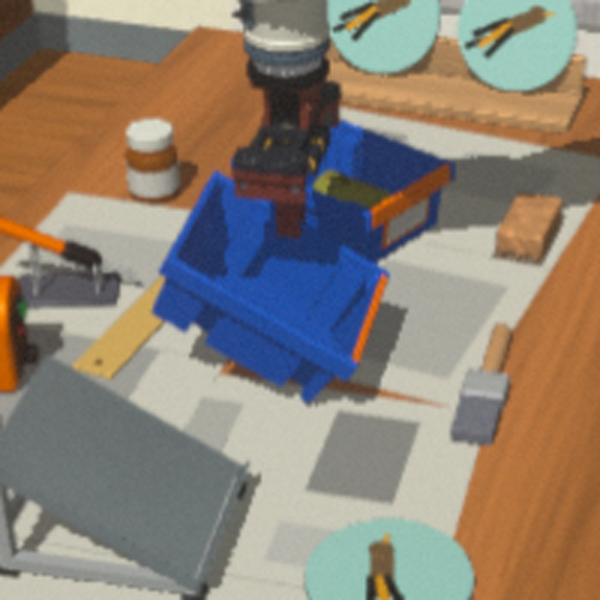

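The tote is over the free patch, its low orange edge at crop (315,390) just above the table. I'll press down in small steps.

Request:
move_arm(
  deltas="0 0 -8 0 -1;0 0 -8 0 -1;0 0 -6 0 -1;0 0 0 0 -1",
)

```text
time: 15.38
eef_pos: [0.5514, -0.0594, 0.1001]
tool_rot: [[-0.992, -0.126, 0.023], [-0.127, 0.992, -0.004], [-0.023, -0.007, -1.0]]
wrist_force: [-0.6, 1.6, 1.7]
gripper_width: 0.112
```

Request:
move_arm(
  deltas="0 0 -6 0 -1;0 0 -6 0 -1;0 0 0 0 -1",
)

```text
time: 15.75
eef_pos: [0.5602, -0.0598, 0.093]
tool_rot: [[-0.991, -0.124, 0.042], [-0.125, 0.992, -0.004], [-0.041, -0.009, -0.999]]
wrist_force: [-1.1, 1.4, 1.1]
gripper_width: 0.113
```

Request:
move_arm(
  deltas="-6 0 -30 0 -1",
)

```text
time: 15.88
eef_pos: [0.565, -0.061, 0.0685]
tool_rot: [[-0.99, -0.123, 0.065], [-0.124, 0.992, -0.007], [-0.064, -0.015, -0.998]]
wrist_force: [14.5, -2.2, 15.0]
gripper_width: 0.118
```

```bash
python3 - <<'E'
from meas import *
s=env.get_state();print(s['eef_pos'],s['gripper_width']*88,s['wrist_force'],s['torque'],s['tool_rot'][:,2])
c=grab('side');cv2.imwrite('pics/side8.png',cv2.resize(c['frame'][110:310,180:380],None,fx=3,fy=3,interpolation=cv2.INTER_CUBIC))
E
```

```text
[ 0.56501612 -0.06102845  0.06848322] 10.421637930141937 [14.51515482 -2.19523542 14.98723766] [ 0.17820191 -2.02614781 -0.38518033] [ 0.06497424 -0.00678278 -0.99786389]
```

View pics/side8.png

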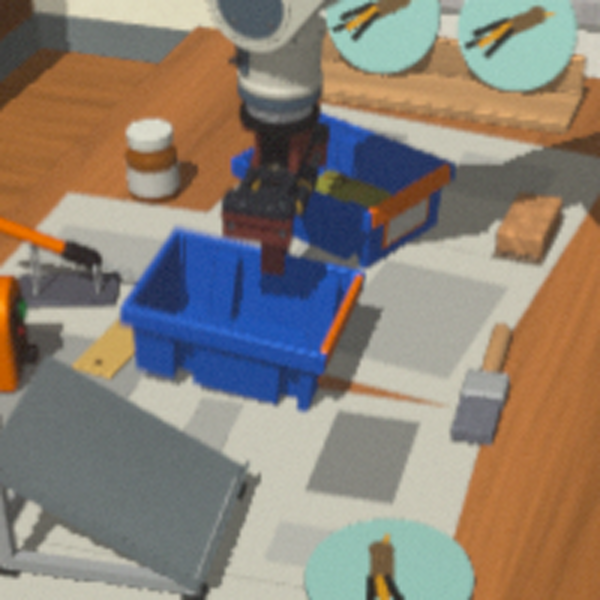

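It's nearly flat now. I'll let go so it settles on the table, then measure and regrip.

Request:
move_arm(
  deltas="0 0 0 0 -0.4;0 0 0 0 -0.3;0 0 0 0 -0.1;0 0 0 0 -0.1",
)

```text
time: 16.42
eef_pos: [0.5571, -0.0601, 0.0626]
tool_rot: [[-0.991, -0.124, 0.049], [-0.124, 0.992, -0.005], [-0.048, -0.011, -0.999]]
wrist_force: [-0.3, 1.3, -0.2]
gripper_width: 0.443
```

```bash
python3 - <<'E'
from meas import *
s=env.get_state();print(s['eef_pos'],s['gripper_width']*88,s['wrist_force'],s['torque']);print(s['tool_rot'])
c=grab('side');cv2.imwrite('pics/side9.png',cv2.resize(c['frame'][110:310,180:380],None,fx=3,fy=3,interpolation=cv2.INTER_CUBIC))
for n in('side','top'):
    c=grab(n);H=hsv(c);b=((H[...,0]>100)&(H[...,0]<130)&(H[...,1]>70))|((H[...,0]<14)&(H[...,1]>150))
    uv,P=cloud(c,b); m=(abs(P[:,0]-.555)<.15)&(abs(P[:,1]-.01)<.12)&(P[:,2]>.068)&(P[:,2]<.092);R=P[m]
    r=cv2.minAreaRect(R[:,:2].astype(np.float32)*1000); print(n,len(R),r)
    g=R.mean(0);u,ss,v=np.linalg.svd(R-g,full_matrices=False);print(v[2])
cv2.imwrite('pics/top9.png',cv2.resize(c['frame'][90:270,200:460],None,fx=3,fy=3,interpolation=cv2.INTER_CUBIC))
E
```

```text
[ 0.55709011 -0.06013153  0.06257169] 38.96749890540792 [-0.25923808  1.25336381 -0.24806819] [ 0.08005092 -0.16866996 -0.01544787]
[[-0.99112799 -0.12351935  0.04907425]
 [-0.12390679  0.99228166 -0.0049211 ]
 [-0.04808762 -0.01095807 -0.99878301]]
side 866 ((559.4400024414062, 7.64984130859375), (201.31285095214844, 172.8184814453125), 5.781686305999756)
[ 0.00128584  0.0038887  -0.99999161]
top 286 ((571.6775512695312, 38.28318786621094), (170.27285766601562, 99.18600463867188), 5.026818752288818)
[ 0.02019463  0.03856013 -0.9990522 ]
```

View pics/side9.png

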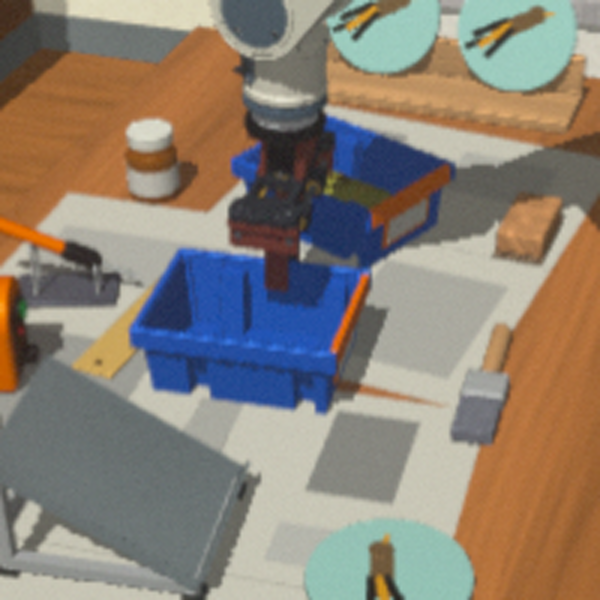

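View pics/top9.png

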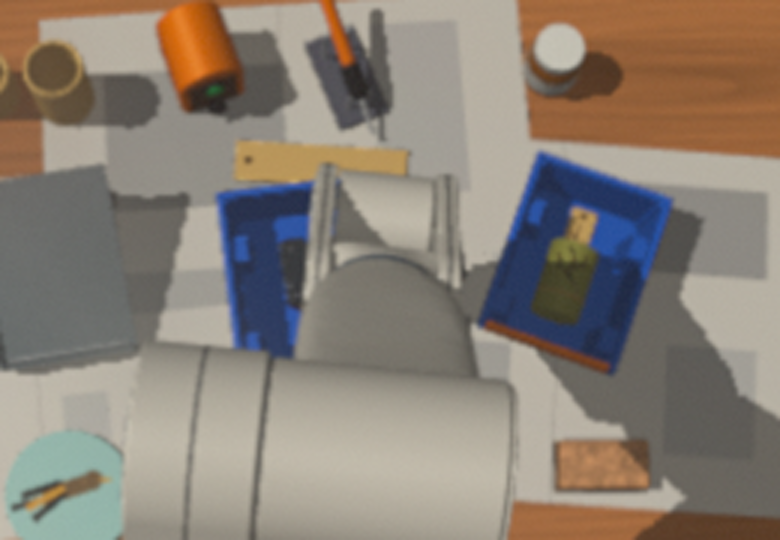

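It stands level (plane normal 0.2° off vertical in the side view), centre about x 0.559, with both totes and the blank strip undisturbed. Now I'll regrip the long rim at its middle.

Request:
move_arm(
  deltas="1 0 0 -1.5 -0.1;0 0 0 0 -1;0 0 0 0 -1;0 0 0 0 -1;0 0 0 0 -1;0 0 0 0 -1",
)

```text
time: 17.32
eef_pos: [0.5585, -0.0601, 0.0629]
tool_rot: [[-0.994, -0.095, 0.049], [-0.095, 0.995, -0.006], [-0.049, -0.011, -0.999]]
wrist_force: [-1.3, 0.3, 1.8]
gripper_width: 0.109
```

```bash
cat > up.py <<'E'
from meas import *
def upmeas(ztop,cx,cy,r=.16):
    out={}
    for n in('side','top'):
        c=grab(n);H=hsv(c);b=((H[...,0]>100)&(H[...,0]<130)&(H[...,1]>70)); o=((H[...,0]<14)&(H[...,1]>150)&(H[...,2]>90))
        for k,mm in(('blue',b|o),('or',o)):
            uv,P=cloud(c,mm); m=(np.hypot(P[:,0]-cx,P[:,1]-cy)<r)&(abs(P[:,2]-ztop)<.012);out[n,k]=P[m]
    return out
E
python3 - <<'E'
from up import *
s=env.get_state();print(s['eef_pos'],s['gripper_width']*88,s['wrist_force'],np.degrees(np.arctan2(s['tool_rot'][1][1],s['tool_rot'][0][1])))
o=upmeas(.08,.559,.01,.135)
for k,P in o.items():
    if len(P)>10: print(k,len(P),P.min(0),P.max(0),cv2.minAreaRect(P[:,:2].astype(np.float32)*1000))
# +y edge and orange edge line from side
P=o['side','blue']; 
xs=np.arange(.47,.65,.01); e=np.array([[x,np.max(P[abs(P[:,0]-x)<.005,1])] for x in xs if (abs(P[:,0]-x)<.005).sum()>3]); print(np.degrees(np.arctan(np.polyfit(e[:,0],e[:,1],1)[0])),np.polyval(np.polyfit(e[:,0],e[:,1],1),.558))
E
```

```text
[ 0.55846385 -0.06012001  0.06288258] 9.61639520608342 [-1.31748894  0.34315091  1.80600339] 95.45488359059458
('side', 'blue') 858 [ 0.4522426  -0.07047836  0.06800421] [0.66332311 0.10089849 0.08471852] ((559.1471557617188, 12.835861206054688), (202.71484375, 163.83349609375), 4.966613292694092)
('side', 'or') 78 [ 0.45394316 -0.06125147  0.06860986] [0.47259751 0.0678621  0.08441216] ((463.52484130859375, 3.2470474243164062), (8.870888710021973, 129.78773498535156), 5.913325309753418)
('top', 'blue') 281 [ 0.48423203 -0.00408005  0.06801793] [0.65892801 0.09445479 0.09162512] ((571.8021240234375, 37.85295867919922), (170.66326904296875, 99.45640563964844), 5.372602939605713)
5.174972511677486 0.09241800468484215
```

Regripped (9.6 mm). The TCP is at tote (x +7.5, y +72), tote yaw -174.7°. Next: lift, turn -207° and carry to (0.600, -0.216).

Request:
move_arm(
  deltas="0 0 10 0 -1;0 0 30 0 -1;0 0 45 0 -1;0 0 45 0 -1;0 0 40 0 -1;0 0 0 -5 -1;0 -5 0 -10 -1;0 -8 0 -10 -1",
)

```text
time: 18.42
eef_pos: [0.5553, -0.0734, 0.241]
tool_rot: [[-0.938, 0.343, 0.04], [0.342, 0.939, -0.027], [-0.047, -0.012, -0.999]]
wrist_force: [0.3, 1.0, -1.4]
gripper_width: 0.111
```

```bash
python3 - <<'E'
from meas import *
s=env.get_state();print(s['eef_pos'],s['gripper_width']*88,s['wrist_force'],s['qpos'])
c=grab('side');cv2.imwrite('pics/side10.png',cv2.resize(c['frame'][60:260,180:400],None,fx=3,fy=3,interpolation=cv2.INTER_CUBIC))
E
```

```text
[ 0.55526373 -0.07335053  0.24100809] 9.789046233885651 [ 0.34483245  1.02008962 -1.37557314] [-0.14075425  0.28727308  1.78777241 -0.02506849  1.02335203 -1.34893128]
```

View pics/side10.png

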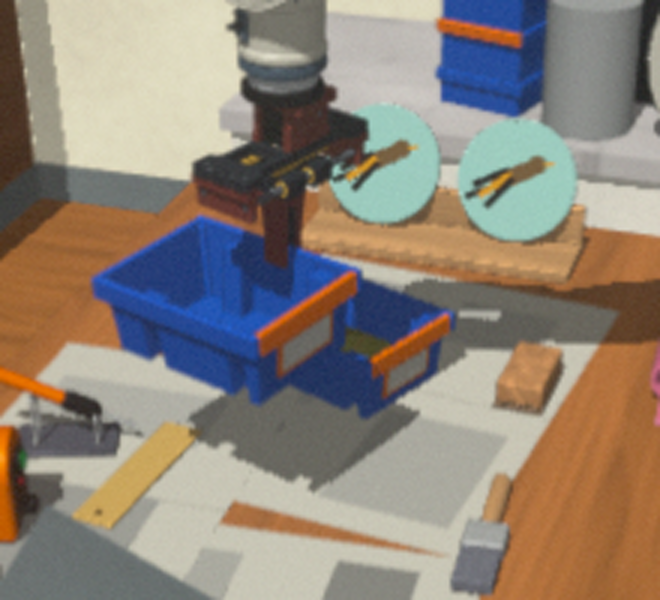

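The tote hangs level. I'll keep turning.

Request:
move_arm(
  deltas="2 -8 0 -10 -1;2 -8 0 -10 -1;2 -8 0 -10 -1;2 -8 0 -10 -1;2 -8 0 -10 -1;2 -8 0 -10 -1;2 -8 0 -10 -1;2 -8 0 -10 -1",
)

```text
time: 19.48
eef_pos: [0.5679, -0.1384, 0.2415]
tool_rot: [[0.201, 0.979, -0.027], [0.979, -0.202, -0.04], [-0.044, -0.018, -0.999]]
wrist_force: [0.5, -0.7, -2.0]
gripper_width: 0.113
```

Request:
move_arm(
  deltas="4 -8 0 -10 -1;4 -8 0 -10 -1;4 -8 0 -10 -1;4 -8 0 -10 -1;4 -8 0 -10 -1;4 -8 0 -10 -1;4 -8 0 -10 -1;0 0 0 -10 -1",
)

```text
time: 20.48
eef_pos: [0.5937, -0.1946, 0.2414]
tool_rot: [[0.998, -0.052, -0.045], [-0.05, -0.998, 0.027], [-0.047, -0.025, -0.999]]
wrist_force: [-1.6, 0.5, -2.6]
gripper_width: 0.107
```

Request:
move_arm(
  deltas="3 -10 0 -10 -1;3 -10 0 -9 -1;0 0 0 0 -1;0 0 0 0 -1",
)

```text
time: 20.98
eef_pos: [0.5987, -0.214, 0.2413]
tool_rot: [[0.928, -0.372, -0.036], [-0.37, -0.928, 0.042], [-0.049, -0.026, -0.998]]
wrist_force: [0.3, -0.5, -1.8]
gripper_width: 0.112
```

```bash
python3 - <<'E'
from up import *
s=env.get_state();e=s['eef_pos'];print(e,s['wrist_force'],np.degrees(np.arctan2(s['tool_rot'][1][1],s['tool_rot'][0][1])))
zt=e[2]+.017
o=upmeas(zt,.567,-.28,.15)
for k,P in o.items():
    if len(P)>20:
        g=P.mean(0);v=np.linalg.svd(P-g,full_matrices=False)[2]; print(k,len(P),np.median(P[:,2]),cv2.minAreaRect(P[:,:2].astype(np.float32)*1000),v[2])
for n,sl in(('side',(slice(60,240),slice(220,430))),('top',(slice(90,290),slice(300,500)))):
    c=load(n);cv2.imwrite('pics/%s11.png'%n,cv2.resize(c['frame'][sl],None,fx=3,fy=3,interpolation=cv2.INTER_CUBIC))
E
```

```text
[ 0.59870479 -0.21397505  0.2413013 ] [ 0.26074086 -0.46486179 -1.80194632] -111.82848834952642
('side', 'blue') 453 0.2518036722766194 ((563.765625, -274.43695068359375), (159.77098083496094, 209.84823608398438), 67.99468994140625) [ 0.01214149  0.0317481  -0.99942215]
('top', 'blue') 172 0.2504643930786872 ((538.9494018554688, -335.6740417480469), (26.18765640258789, 197.78854370117188), 67.3766860961914) [-0.02548707 -0.06473718 -0.99757682]
```

View pics/side11.png

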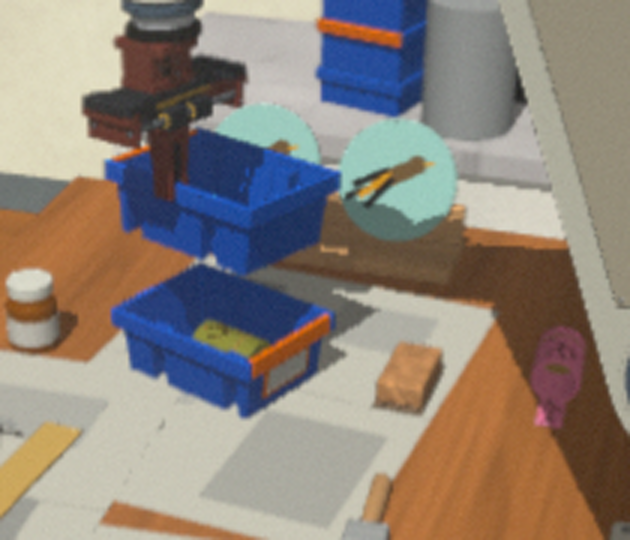

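View pics/top11.png

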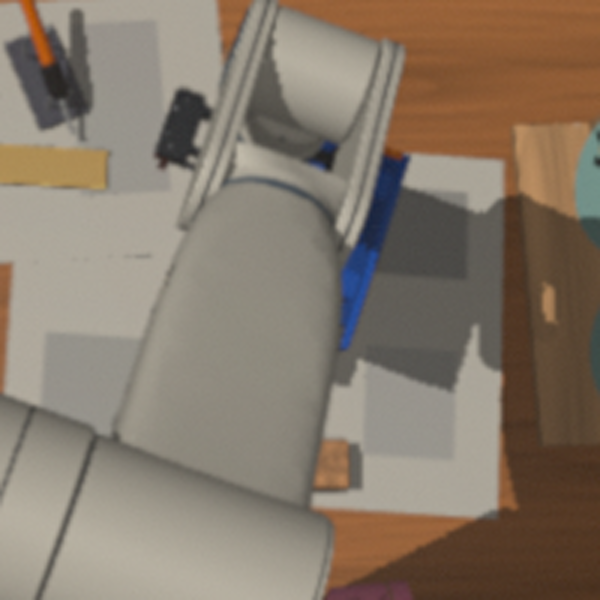

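It's held with the orange end far (side crop (130,155)) and nearly level, sagging about 2-3° on the far side, about 3 mm short along x'. I'll correct that and lower.

Request:
move_arm(
  deltas="2 -2 -20 -0.2 -1;0 0 -30 0 -1;0 0 -25 0 -1;0 0 -8 0 -1;0 0 0 0 -1",
)

```text
time: 21.7
eef_pos: [0.6, -0.2146, 0.1522]
tool_rot: [[0.928, -0.371, -0.037], [-0.369, -0.928, 0.043], [-0.051, -0.026, -0.998]]
wrist_force: [-0.4, 0.3, -2.5]
gripper_width: 0.11
```

```bash
cat > chk.py <<'E'
from up import *
import sys
s=env.get_state();e=s['eef_pos'];print(e,s['gripper_width'],s['wrist_force'],np.degrees(np.arctan2(s['tool_rot'][1][1],s['tool_rot'][0][1])))
zt=e[2]+.012 if len(sys.argv)<3 else float(sys.argv[2])
o=upmeas(zt,.567,-.28,.15)
d=np.array([.927,-.376]);f=np.array([.376,.927]);L=np.array([.5655,-.2797])
for k,P in o.items():
    if len(P)>20:
        g=P.mean(0);v=np.linalg.svd(P-g,full_matrices=False)[2]; q=P[:,:2]-L; print(k,len(P),np.median(P[:,2]),'x',np.percentile(q@d,[1,99]),'y',np.percentile(q@f,[1,99]),cv2.minAreaRect(P[:,:2].astype(np.float32)*1000)[2],v[2])
c=load('side');cv2.imwrite('pics/side%s.png'%sys.argv[1],cv2.resize(c['frame'][80:240,230:390],None,fx=3.6,fy=3.6,interpolation=cv2.INTER_CUBIC))
E
python3 chk.py 12
```

```text
[ 0.59999088 -0.21456771  0.15215661] 0.11044705622999704 [-0.39552741  0.33587146 -2.52873146] -111.76701162231961
('side', 'blue') 620 0.1596853497835121 x [-0.10404182  0.09500435] y [-0.07407808  0.08430343] 67.64959716796875 [ 0.00823027  0.03172345 -0.9994628 ]
('top', 'blue') 190 0.15973230132476093 x [-0.07329994  0.09243634] y [-0.07422595 -0.051203  ] 71.05433654785156 [-0.13721524 -0.36497591 -0.92084991]
```

View pics/side12.png

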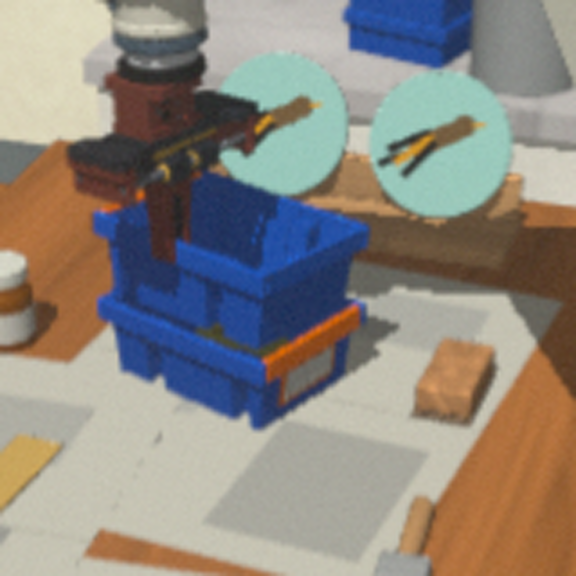

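It hangs just above the mouth, about 4 mm short along the long axis. Correct first, then lower in small steps.

Request:
move_arm(
  deltas="4 -3 0 0 -1;0 0 -6 0 -1;0 0 -4 0 -1;0 0 0 0 -1",
)

```text
time: 22.3
eef_pos: [0.6063, -0.2185, 0.1452]
tool_rot: [[0.928, -0.371, -0.032], [-0.369, -0.928, 0.041], [-0.045, -0.026, -0.999]]
wrist_force: [-0.3, 0.7, -1.3]
gripper_width: 0.111
```

```bash
python3 chk.py 13
```

```text
[ 0.60626615 -0.21848214  0.14519655] 0.11074407873489182 [-0.31141164  0.7412169  -1.34043394] -111.76021717862473
('side', 'blue') 629 0.15286416946118547 x [-0.09754363  0.10175462] y [-0.07450395  0.0823525 ] 67.85435485839844 [ 0.01082614  0.02520838 -0.9996236 ]
('top', 'blue') 198 0.1536141045750276 x [-0.06303643  0.10135585] y [-0.07497022 -0.0533104 ] 68.64517974853516 [-0.18756407 -0.4970746  -0.84719334]
```

View pics/side13.png

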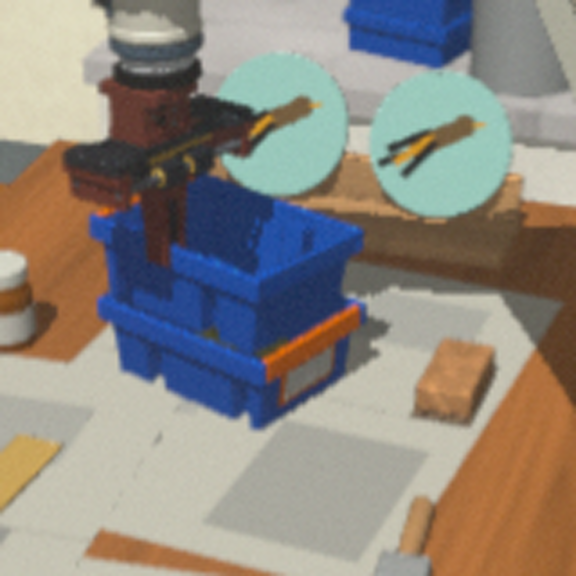

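Request:
move_arm(
  deltas="-2 1 -4 0 -1;0 0 -4 0 -1;0 0 0 0 -1",
)

```text
time: 22.78
eef_pos: [0.6053, -0.2168, 0.1385]
tool_rot: [[0.929, -0.37, -0.029], [-0.369, -0.929, 0.041], [-0.042, -0.027, -0.999]]
wrist_force: [-1.8, 3.7, 5.0]
gripper_width: 0.112
```

```bash
python3 chk.py 14
```

```text
[ 0.60530294 -0.21676081  0.13849221] 0.11210326951519471 [-1.78898802  3.69696805  4.97878119] -111.72511590904034
('side', 'blue') 700 0.14742199298245506 x [-0.09843303  0.10088184] y [-0.07272276  0.08382058] 69.11083221435547 [ 0.01521656  0.00837835 -0.99984912]
('top', 'blue') 233 0.15037875028750772 x [-0.05898293  0.09939599] y [-0.07362325 -0.05011926] 72.95063781738281 [-0.22654735 -0.66447205 -0.71214689]
```

View pics/side14.png

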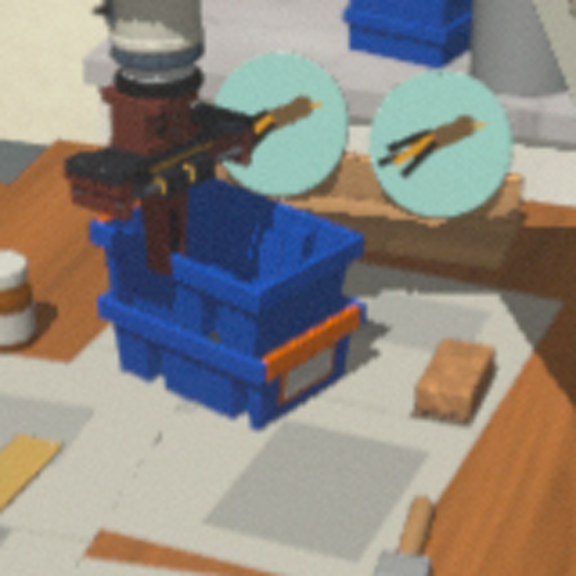

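It has contact (about +7 N against free hanging) with the rim at about 0.149, where 0.150 is expected. One more small step, then let go.

Request:
move_arm(
  deltas="0 -2 -3 0 -1;0 0 0 0 -1",
)

```text
time: 23.12
eef_pos: [0.6064, -0.2171, 0.1374]
tool_rot: [[0.928, -0.37, -0.027], [-0.369, -0.928, 0.043], [-0.041, -0.03, -0.999]]
wrist_force: [-2.7, 1.3, 3.1]
gripper_width: 0.113
```

Request:
move_arm(
  deltas="0 0 0 0 -0.6;0 0 0 0 -0.4;0 0 0 0 -0.3;0 0 0 0 -0.3",
)

```text
time: 23.62
eef_pos: [0.606, -0.2182, 0.1364]
tool_rot: [[0.928, -0.371, -0.027], [-0.37, -0.928, 0.042], [-0.041, -0.029, -0.999]]
wrist_force: [1.0, 0.5, -0.5]
gripper_width: 0.351
```

```bash
python3 chk.py 15 .15
```

```text
[ 0.60599289 -0.21819379  0.13637645] 0.35060808541672944 [ 0.98494346  0.54311791 -0.52478754] -111.77258145830156
('side', 'blue') 664 0.14625790341464778 x [-0.09764236  0.10079892] y [-0.07222067  0.08444047] 67.19802856445312 [ 0.0130982  -0.00173229 -0.99991271]
('top', 'blue') 211 0.15130699781308646 x [-0.04450982  0.09975759] y [-0.07307532 -0.05155525] 73.43434143066406 [-0.28990228 -0.82402212 -0.48676916]
```

View pics/side15.png

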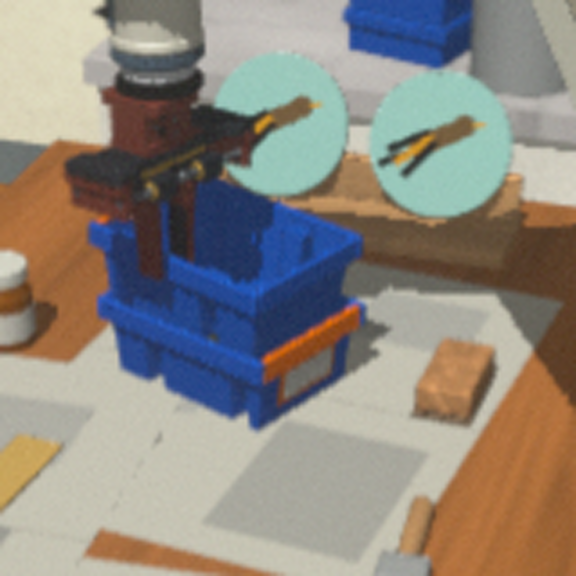

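Released, and it seems level. I'll back straight up and swing away for a clear look.

Request:
move_arm(
  deltas="0 0 15 0 -0.3;0 0 30 0 -0.3;0 0 50 0 -0.3;0 0 50 0 -0.3;0 50 20 0 -0.3;0 55 0 0 -0.3;0 55 0 0 -0.3;0 55 0 0 -0.3",
)

```text
time: 24.72
eef_pos: [0.6061, -0.0012, 0.316]
tool_rot: [[0.926, -0.377, -0.018], [-0.376, -0.926, 0.041], [-0.032, -0.031, -0.999]]
wrist_force: [0.6, -0.1, -0.6]
gripper_width: 0.349
```

Request:
move_arm(
  deltas="0 50 0 0 -0.3;0 55 0 0 -0.3;0 55 0 0 -0.3;0 0 0 0 -0.3",
)

```text
time: 25.22
eef_pos: [0.6055, 0.1675, 0.3218]
tool_rot: [[0.928, -0.373, -0.011], [-0.372, -0.927, 0.042], [-0.026, -0.035, -0.999]]
wrist_force: [-0.4, -0.2, 0.8]
gripper_width: 0.349
```

```bash
python3 chk.py 16 .15; python3 - <<'E'
from meas import *
for n in('top','side'):
    c=load(n);cv2.imwrite('pics/%s17.png'%n,c['frame'])
    H=hsv(c);b=((H[...,0]>100)&(H[...,0]<130)&(H[...,1]>70))|((H[...,0]<14)&(H[...,1]>130))
    uv,P=cloud(c,b);near=np.hypot(P[:,0]-.5655,P[:,1]+.28)<.15
    for z in(.15,):
        R=P[near&(abs(P[:,2]-z)<.01)];print(n,z,cv2.minAreaRect(R[:,:2].astype(np.float32)*1000),np.median(R[:,2]))
        g=np.median(R,0);A=np.c_[R[:,:2]-g[:2],np.ones(len(R))];k=np.linalg.lstsq(A,R[:,2],rcond=None)[0];print('slopes deg',np.degrees(k[:2]))
    R=P[near&(P[:,2]>.055)&(P[:,2]<.088)]; print(' lower',cv2.minAreaRect(R[:,:2].astype(np.float32)*1000))
E
```

```text
[0.60553995 0.16749634 0.32176218] 0.3493673694242697 [-0.39912522 -0.15109792  0.80632856] -111.89911558708371
('side', 'blue') 796 0.1469128303899943 x [-0.09747738  0.10374795] y [-0.0710617   0.08329284] 68.07316589355469 [ 0.01729957 -0.00355862 -0.99984402]
('side', 'or') 39 0.15589537443108203 x [0.09345294 0.10786672] y [-0.06101204  0.06402548] 66.42098236083984 [-0.43025875  0.17500824 -0.88557864]
('top', 'blue') 919 0.14953752832245254 x [-0.09537532  0.1027016 ] y [-0.07246101  0.07820816] 67.34336853027344 [ 1.24207820e-02 -5.28197421e-04 -9.99922720e-01]
('top', 'or') 69 0.1560566641555763 x [0.09649341 0.10448577] y [-0.05942191  0.06594178] 67.34336853027344 [ 0.82499299 -0.3391965   0.4520313 ]
top 0.15 ((570.2500610351562, -278.64251708984375), (152.51632690429688, 201.21371459960938), 67.34336853027344) 0.14989718810918623
slopes deg [ 0.60071807 -0.09503855]
 lower ((564.7588500976562, -278.2138977050781), (147.6123809814453, 193.9701385498047), 68.01022338867188)
side 0.15 ((570.3555908203125, -276.9304504394531), (160.0121612548828, 209.61643981933594), 68.07316589355469) 0.14771479255062953
slopes deg [ 0.97968211 -0.20196714]
 lower ((569.1045532226562, -276.4781188964844), (155.28326416015625, 209.04165649414062), 67.50238037109375)
```

View pics/top17.png

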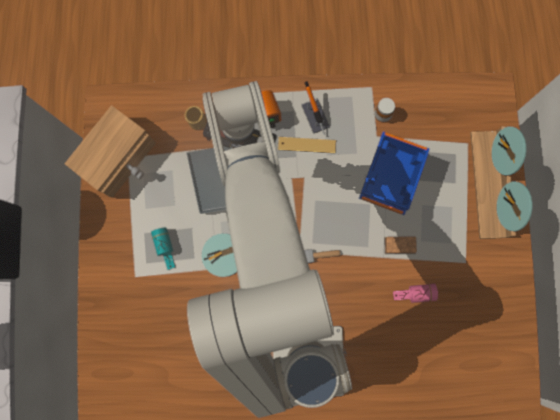

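View pics/side16.png

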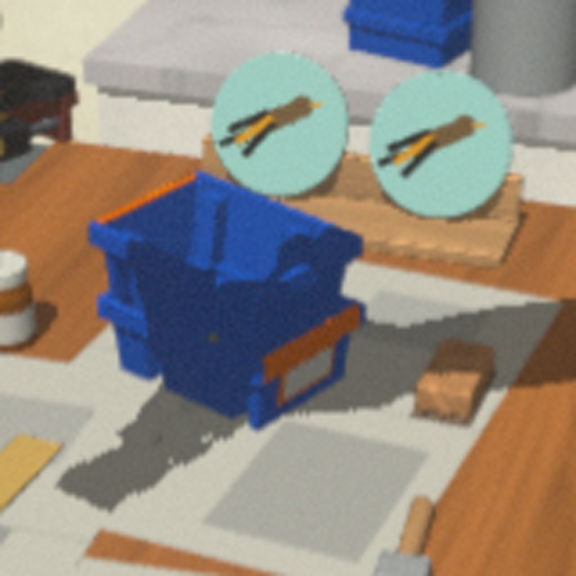

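```bash
python3 - <<'E'
from meas import *
d=np.array([.925,-.38]);f=np.array([.38,.925])
for n in('top','side'):
    c=load(n)
    H=hsv(c);b=((H[...,0]>100)&(H[...,0]<130)&(H[...,1]>70))|((H[...,0]<14)&(H[...,1]>110))
    uv,P=cloud(c,b);q=(P[:,:2]-[.570,-.2785]);x=q@d;y=q@f
    rim=(abs(P[:,2]-.15)<.012)
    for nm,m in(('orange end',(x>.093)&(x<.099)&(abs(y)<.06)),('plain end',(x<-.093)&(x>-.099)&(abs(y)<.06)),('+y',(y>.069)&(y<.075)&(abs(x)<.09)),('-y',(y<-.069)&(y>-.075)&(abs(x)<.09))):
        z=P[m&rim,2]; print(n,nm,len(z),np.round(np.percentile(z,[25,50,75,90]),4))
    # along long sides slope
    for sgn in(1,-1):
        m=rim&(abs(y*sgn-.072)<.004)&(abs(x)<.095); k=np.polyfit(x[m],P[m,2],1); print(' long side',sgn,np.degrees(k[0]),m.sum())
    # interior floor of upper: expect z .073
    m=(abs(x)<.075)&(abs(y)<.035)&(abs(P[:,2]-.073)<.02); A=np.c_[x[m],y[m],np.ones(m.sum())]; k=np.linalg.lstsq(A,P[m,2],rcond=None)[0]; print(n,'floor',m.sum(),np.degrees(k[:2]),k[2])
E
```

```text
top orange end 65 [0.1533 0.1557 0.1573 0.1595]
top plain end 90 [0.1461 0.1498 0.1523 0.1549]
top +y 110 [0.1505 0.1542 0.157  0.1585]
top -y 113 [0.1504 0.1526 0.1559 0.1576]
 long side 1 1.8744266643740453 144
 long side -1 1.2198720576531619 149
top floor 1011 [ 2.06278607 -0.39137417] 0.0767139250752601
side orange end 50 [0.1444 0.15   0.1548 0.1564]
side plain end 69 [0.1427 0.1466 0.1494 0.1508]
side +y 67 [0.144  0.1483 0.1523 0.1541]
side -y 50 [0.1458 0.1499 0.1526 0.1545]
 long side 1 0.9485552073650119 107
 long side -1 2.004993132403406 74
side floor 2 [-0.49119502 -0.17087124] 0.0808678926483043
```

```bash
python3 - <<'E'
from meas import *
c=load('top')
d=np.array([.925,-.38]);f=np.array([.38,.925])
v,u=np.mgrid[0:420:2,0:560:2];uv=np.c_[u.ravel(),v.ravel()];P=depth(c,uv)
q=P[:,:2]-[.570,-.2785]
m=(np.hypot(q[:,0],q[:,1])<.3)&(abs(P[:,2])<.012)
A=np.c_[q[m]@d,q[m]@f,np.ones(m.sum())];k=np.linalg.lstsq(A,P[m,2],rcond=None)[0];print('table',m.sum(),np.degrees(k[:2]),k[2])
# upper floor profile, all pixels
v,u=np.mgrid[130:220,350:440];uv=np.c_[u.ravel(),v.ravel()];P=depth(c,uv);q=P[:,:2]-[.570,-.2785];x=q@d;y=q@f
for a in np.arange(-.08,.081,.02):
    m=(abs(x-a)<.01)&(abs(y)<.03)&(P[:,2]<.11); print(round(a,2),m.sum(),np.median(P[m,2]) if m.sum() else 0)
cv2.imwrite('pics/top18.png',cv2.resize(c['frame'][120:230,345:445],None,fx=5.4,fy=5.4,interpolation=cv2.INTER_CUBIC))
c=load('side');cv2.imwrite('pics/side18.png',cv2.resize(c['frame'][120:210,245:345],None,fx=6,fy=6,interpolation=cv2.INTER_CUBIC))
E
```

```text
table 5128 [-0.04149588  0.11771828] 0.001474854793492493
-0.08 56 0.004107660089309698
-0.06 126 0.07430438198595526
-0.04 115 0.07449992698655597
-0.02 120 0.0762275105690855
0.0 119 0.0769005630128412
0.02 119 0.07785779100385279
0.04 115 0.0780249103944023
0.06 117 0.07992833329413254
0.08 141 0.07998213749982234
```

View pics/top18.png

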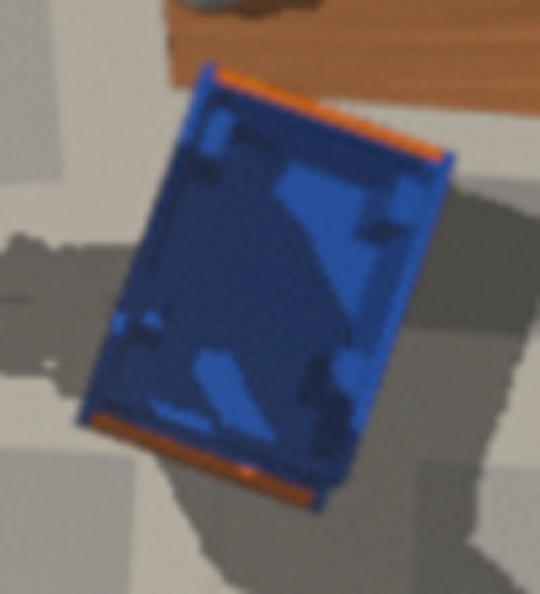

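View pics/side18.png

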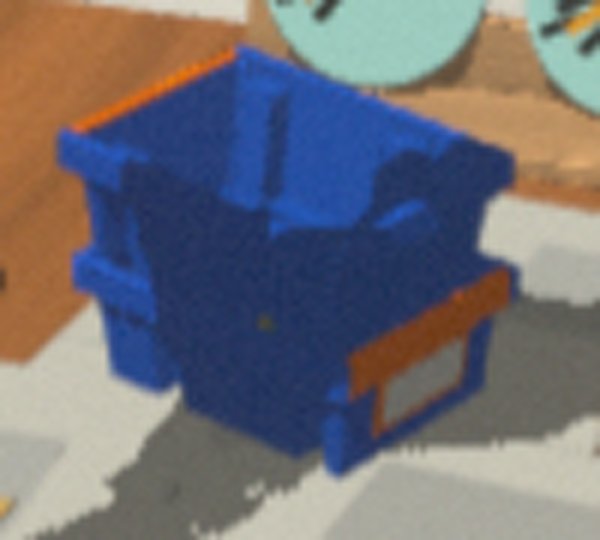

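The check disagrees with a seated tote. The upper floor slopes up about 2.3° towards the orange end (0.074 to 0.080), and the centre is about 4 mm too far that way, so the orange end is perched on the lower rim's edge. I'll mend it by nudging the orange end back towards the robot with shut fingers.

Request:
move_arm(
  deltas="9 -50 0 0 -1;9 -55 0 0 -1;9 -55 0 0 -1;9 -55 0 0 -1;9 -55 0 0 -1;9 -55 0 0 -1;9 -55 0 0 -1;9 -50 0 0 -1",
)

```text
time: 26.32
eef_pos: [0.6732, -0.2913, 0.3261]
tool_rot: [[0.923, -0.385, -0.008], [-0.384, -0.923, 0.038], [-0.022, -0.033, -0.999]]
wrist_force: [-0.1, -0.1, -0.1]
gripper_width: 0.004
```

Request:
move_arm(
  deltas="9 -50 0 0 -1;9 -40 0 0 -1;0 0 0 0 -1",
)

```text
time: 26.7
eef_pos: [0.686, -0.395, 0.3263]
tool_rot: [[0.918, -0.396, -0.008], [-0.395, -0.918, 0.037], [-0.022, -0.031, -0.999]]
wrist_force: [-0.3, -0.8, -0.7]
gripper_width: 0.006
```

Request:
move_arm(
  deltas="6 30 -10 0.8 -1;5 30 -40 0.7 -1;0 5 -50 0 -1;0 0 -40 0 -1;0 0 0 0 -1",
)

```text
time: 27.32
eef_pos: [0.6916, -0.3312, 0.1863]
tool_rot: [[0.926, -0.377, -0.008], [-0.376, -0.926, 0.037], [-0.021, -0.031, -0.999]]
wrist_force: [0.4, -0.3, 0.2]
gripper_width: -0.0
```

```bash
cat > push.py <<'E'
from meas import *
import sys
s=env.get_state();e=s['eef_pos'];print(e,s['wrist_force'],s['tool_rot'][:,2])
d=np.array([.925,-.38]);f=np.array([.38,.925]);c0=np.array([.5655,-.2797])
print('TCP in L: x',(e[:2]-c0)@d,'y',(e[:2]-c0)@f)
for n in('top','side'):
    c=grab(n);H=hsv(c);b=((H[...,0]>100)&(H[...,0]<130)&(H[...,1]>70))|((H[...,0]<14)&(H[...,1]>110))
    uv,P=cloud(c,b);q=P[:,:2]-c0;x=q@d;y=q@f
    m=(abs(P[:,2]-.15)<.012)&(abs(x)<.12)&(abs(y)<.1)
    print(n,'rim x',np.percentile(x[m],[1,99]),'y',np.percentile(y[m],[1,99]))
    if n=='top':
        m=(abs(x)<.075)&(abs(y)<.035)&(abs(P[:,2]-.073)<.02)
        if m.sum()>50:
            k=np.linalg.lstsq(np.c_[x[m],y[m],np.ones(m.sum())],P[m,2],rcond=None)[0];print('floor',m.sum(),np.degrees(k[:2]),k[2])
cv2.imwrite('pics/side%s.png'%sys.argv[1],cv2.resize(c['frame'][80:240,230:390],None,fx=3.6,fy=3.6,interpolation=cv2.INTER_CUBIC))
E
python3 push.py 20
```

```text
[ 0.69162145 -0.33117025  0.18633561] [ 0.35385214 -0.34092088  0.2017726 ] [-0.00787903  0.03672752 -0.99929426]
TCP in L: x 0.13622103966404825 y 0.0003161663355242747
top rim x [-0.05522771  0.10210468] y [0.03418985 0.07861655]
side rim x [-0.09840478  0.10164064] y [-0.0713799   0.08427345]
```

View pics/side20.png

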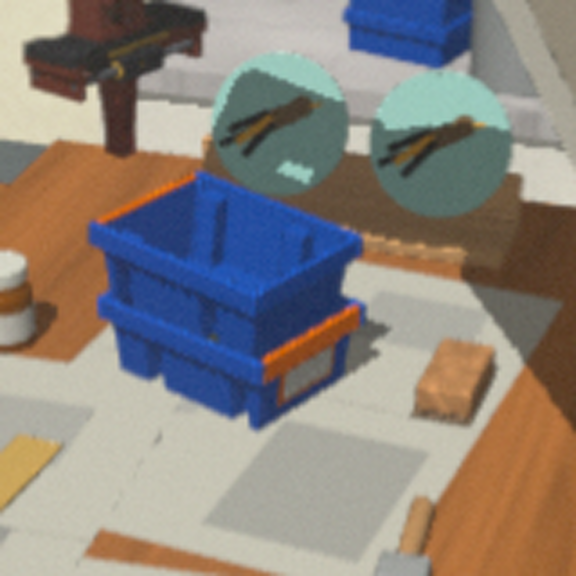

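Request:
move_arm(
  deltas="0 0 -30 0 -1;0 0 -15 0 -1;0 0 0 0 -1",
)

```text
time: 27.8
eef_pos: [0.6978, -0.3354, 0.1541]
tool_rot: [[0.926, -0.378, 0.01], [-0.378, -0.926, 0.028], [-0.001, -0.029, -1.0]]
wrist_force: [0.3, 0.0, 0.0]
gripper_width: 0.006
```

Request:
move_arm(
  deltas="-8 3 0 0 -1;-6 3 0 0 -1;-4 2 0 0 -1;0 0 0 0 -1",
)

```text
time: 28.3
eef_pos: [0.6799, -0.3277, 0.1585]
tool_rot: [[0.926, -0.378, 0.015], [-0.378, -0.926, 0.025], [0.004, -0.029, -1.0]]
wrist_force: [-0.2, 0.0, 0.3]
gripper_width: 0.006
```

```bash
python3 push.py 21
```

```text
[ 0.67993819 -0.32773869  0.15848565] [-0.21737349  0.03261613  0.2515421 ] [ 0.01482554  0.0252695  -0.99957074]
TCP in L: x 0.1241100243304123 y -0.0009492723354787777
top rim x [-0.05585982  0.10199437] y [0.04054548 0.0787606 ]
side rim x [-0.0987902   0.10306929] y [-0.07074786  0.08488141]
```

```bash
python3 - <<'E'
from meas import *
s=env.get_state();print(s['qpos'],s['tau'])
for n in('side','top'):
    c=load(n);cv2.imwrite('pics/%s22.png'%n,c['frame'])
E
```

```text
[-0.4768856   0.6779081   1.3489854   0.03262056  1.11314902  1.46691792] [-1.01291144e-02 -6.94935966e+01 -2.78375047e+01  1.20800198e-01
 -5.85242012e-02 -2.50286772e-03]
```

View pics/side22.png

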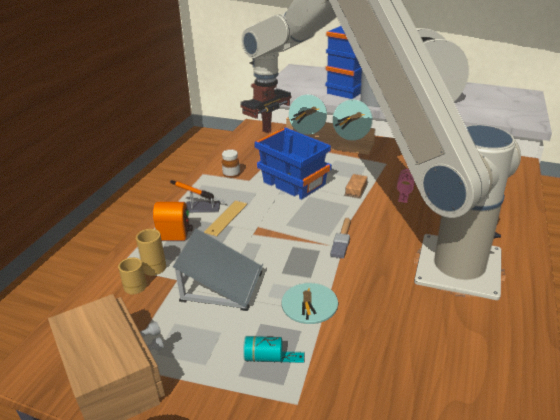

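View pics/top22.png

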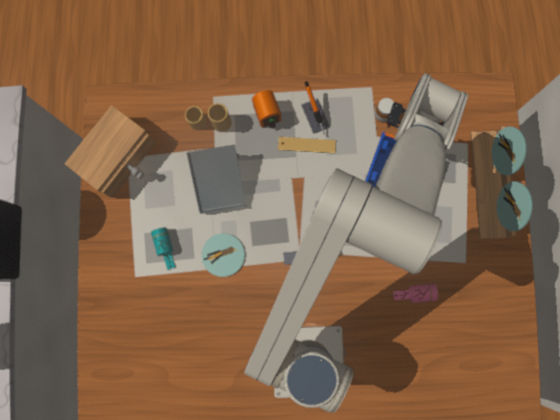

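Request:
move_arm(
  deltas="0 0 -8 0 -1;0 0 -8 0 -1;0 0 0 0 -1",
)

```text
time: 28.78
eef_pos: [0.6802, -0.3278, 0.1403]
tool_rot: [[0.926, -0.378, 0.014], [-0.378, -0.926, 0.026], [0.003, -0.029, -1.0]]
wrist_force: [-0.4, -0.4, 0.7]
gripper_width: 0.006
```

```bash
python3 push.py 23;python3 -c "
from h import *
s=env.get_state();print(s['qpos'],s['tau'])"
```

```text
[ 0.68018097 -0.32781011  0.1403146 ] [-0.38959777 -0.35215359  0.70640461] [ 0.0140695   0.02564038 -0.99957222]
TCP in L: x 0.12436174226500545 y -0.0009230850782080066
top rim x [-0.04637923  0.1033484 ] y [0.04264523 0.07841412]
side rim x [-0.09757544  0.10852716] y [-0.07258909  0.08504831]
[-0.47689154  0.69616037  1.35734547  0.03302931  1.0863349   1.46591088] [ 3.18769278e-03 -6.93325567e+01 -2.72659135e+01  1.19476318e-01
 -8.53044866e-02 -2.68602344e-03]
```

View pics/side23.png

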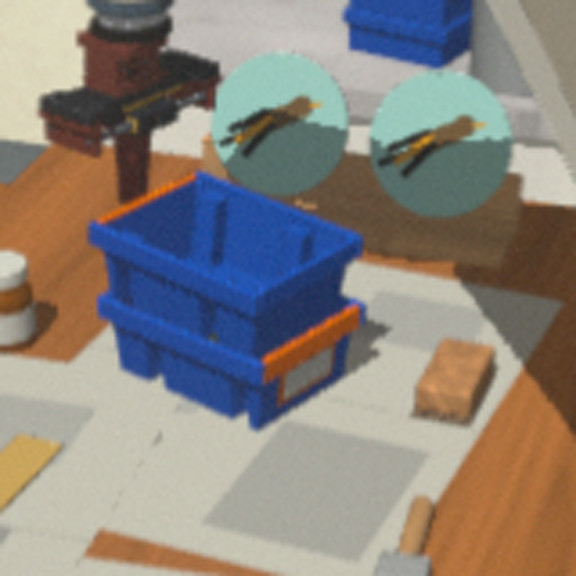

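The finger stands just outside the orange band, tip at the right height. Pushing in small steps.

Request:
move_arm(
  deltas="-6 2.5 0 0 -1;-4 1.5 0 0 -1;-3 1 0 0 -1;0 0 0 0 -1",
)

```text
time: 29.38
eef_pos: [0.6672, -0.323, 0.1421]
tool_rot: [[0.926, -0.378, 0.017], [-0.378, -0.926, 0.024], [0.006, -0.029, -1.0]]
wrist_force: [0.6, -0.1, -0.9]
gripper_width: 0.003
```

```bash
python3 push.py 24
```

```text
[ 0.66719985 -0.32298666  0.14206247] [ 0.56632239 -0.0898191  -0.89944178] [ 0.01686319  0.02417232 -0.99956557]
TCP in L: x 0.11052129522092352 y -0.0013942128159535536
top rim x [-0.0567017  0.095471 ] y [0.0436534  0.07876801]
side rim x [-0.10408419  0.10187194] y [-0.07201894  0.08447747]
```

Request:
move_arm(
  deltas="10 -4 0 0 -1;10 -4 10 0 -1;0 0 40 0 -1;0 0 50 0 -1;0 0 50 0 -1;0 50 0 0 -1;-10 55 0 0 -1;-10 55 0 0 -1",
)

```text
time: 30.48
eef_pos: [0.673, -0.1732, 0.3016]
tool_rot: [[0.924, -0.383, 0.023], [-0.383, -0.923, 0.022], [0.013, -0.029, -0.999]]
wrist_force: [0.1, 0.6, -0.7]
gripper_width: 0.006
```

Request:
move_arm(
  deltas="-10 55 0 0 -1;-10 55 0 0 -1;-10 55 0 0 -1;0 55 0 0 -1;0 55 0 0 -1;0 30 0 0 -1;0 0 0 0 -1",
)

```text
time: 31.35
eef_pos: [0.6466, 0.146, 0.3101]
tool_rot: [[0.925, -0.378, 0.034], [-0.379, -0.925, 0.023], [0.022, -0.034, -0.999]]
wrist_force: [-0.4, 0.1, 0.4]
gripper_width: 0.006
```

```bash
python3 push.py 25; python3 - <<'E'
from meas import *
c=load('top');cv2.imwrite('pics/top25.png',cv2.resize(c['frame'][120:230,345:445],None,fx=5.4,fy=5.4,interpolation=cv2.INTER_CUBIC))
cv2.imwrite('pics/top25f.png',c['frame'])
d=np.array([.925,-.38]);f=np.array([.38,.925])
v,u=np.mgrid[130:220,350:440];uv=np.c_[u.ravel(),v.ravel()];P=depth(c,uv);q=P[:,:2]-[.5655,-.2797];x=q@d;y=q@f
for a in np.arange(-.06,.081,.02):
    m=(abs(x-a)<.01)&(abs(y)<.03)&(P[:,2]<.11); print(round(a,2),m.sum(),np.median(P[m,2]) if m.sum() else 0)
m=(abs(P[:,2]-.15)<.01);r=cv2.minAreaRect(P[m,:2].astype(np.float32)*1000);print(r)
E
```

```text
[0.64662375 0.14604464 0.31005301] [-0.41361669  0.14142948  0.39000801] [ 0.03368354  0.02305741 -0.99916654]
TCP in L: x -0.08674349429569289 y 0.42464081817767524
top rim x [-0.09954811  0.10013774] y [-0.0729178   0.07782482]
floor 1011 [ 0.065868  -0.3332203] 0.07377822998674867
side rim x [-0.10184154  0.09954762] y [-0.07081473  0.08441022]
-0.06 118 0.07379948091349336
-0.04 121 0.07368572647849732
-0.02 122 0.07448584046549278
0.0 121 0.07316612436574534
0.02 115 0.0740042421717
0.04 116 0.07542778265003927
0.06 112 0.07341113438704563
0.08 173 0.0771034636823807
((566.5811157226562, -277.10302734375), (152.76075744628906, 203.1863250732422), 67.02583312988281)
```

View pics/top25.png

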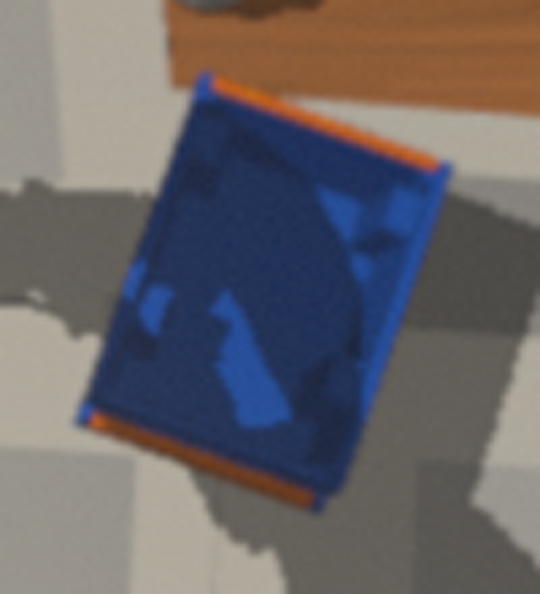

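View pics/side25.png

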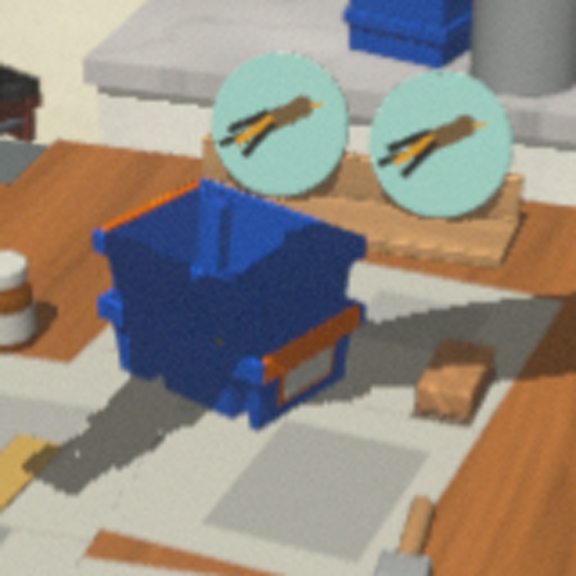

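It's seated now: floor slope is 0.07°/−0.3°, floor height 0.0738 (0.073 expected), centred about (0, +2.5) mm. The arm is clear, so I'm handing in.

```bash
python3 - <<'E'
from h import *
print(env.get_state()['time']); print(env.hand_in())
E
```

```text
31.45
the job is handed in; nothing more can be done
None
```

The job is done and handed in at 31.5 s. The vase lies in the lower tote and the empty tote stands level on the ledges, orange end over plain end.

**What I did**
- **Vase:** I laid the olive vase lengthwise on the lower tote's floor, with its strip towards the plain end.
- **Upper tote:** I lifted it off the stand by its long rim and pressed it level on the free table. I then regripped it, turned it about 207° and set it on the ledges.

**Last checks**
- **Seating:** the upper tote's floor is at 73.8 mm (73 expected). Its slope is 0.07° along the length and about −0.3° across.
- **Position:** its centre is within about 1 mm lengthwise and 2–3 mm sideways. Its yaw is within about 1° of the lower tote's.
- **Surroundings:** the arm stands clear. The other things and the lower tote showed no visible shift, but I judged this from the pictures, not by measuring each one.

**A check that failed at first:** after the first release the orange end was perched on the lower rim's edge, tilted about 2.3° and 4 mm off. I nudged it back with shut fingers, it dropped onto the ledges, and the checks above were taken after that.

**Disagreement:** the two cameras disagreed by 2–5 mm sideways throughout. The vase was last clearly visible before the upper tote went on.

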